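Set equal slots in a plate rack with a setting gauge

ROBOT

A 6-joint arm with a two-finger parallel gripper is mounted at the origin on a cart in front of the work surface, level with it; the furniture and walls round the work are solid. World frame = base frame: x ahead of the robot, y to its left, z up, the work surface at z = 0. Lengths are in mm, angles in rad, forces in N, time in s.
With the tool pointing down it reaches from about 400 to 925 mm from the base axis. Payload 12.5 kg.
Tool frame: the origin (TCP) lies at the very end of the fingers, on their centre line; the grasp point (between the pads) lies 19 mm behind it; z points along the fingers, y is the direction in which the jaws open and shut (so a half turn about z gives the same grasp; the last joint's range is limited). The gripper opens to 95 mm and grips with 3 to 60 N. Pads are 20 mm wide; open, the fingers measure 119 mm over their backs; the gripper's body (75 mm by 180 mm) begins 59 mm behind the grasp point.
Start: joints at [1.151, 0.491, 1.559, -0, 1.092, -0.106], TCP at [192.905, 594.503, 214.661] pointing down, gripper open.
Joint ranges: [-3.1, 3.1], [-0.84, 2.19], [0.05, 2.79], [-1.13, 4.28], [0.06, 2.93], [-2.69, 2.69]. Speed limits (rad/s): [2.22, 2.22, 2.79, 3.14, 3.14, 3.14].

INTERFACE

Orientations are given as [roll, pitch, yaw] about the fixed x, y, z axes, in that order (R = Rz(yaw) Ry(pitch) Rx(roll)).
In Python, from cell import env gives the robot as it stands. The module is installed in compiled form; this text tells all that it offers.
- The arm moves only by the tool arm_command, never from a script. Its argument "deltas" is a list that holds one entry, the list of rows, each a list of 5 numbers: the closure, from 0 (fully open) to 1 (shut), then the shift along the world's x, y, z as a fraction of full scale, then the turn about the world's z as a fraction of full scale. In form: [[[grip, dx, dy, dz, twist], ...]]. A call has 1 to 12 rows; each row shifts and turns the pose as measured when the row begins; what a row does not reach is not made up. Full scale, the value 1, is 100 mm for a shift and pi/4 rad for a turn. A row lasts 1/12 s, in which the tool goes at most 41.7 mm and 7.16 degrees, less where a joint would pass 70% of its speed; a pose out of reach is approached as far as the arm can. A call with a number of a shift or a turn outside -1 to 1 is refused whole. A call with a gripper value outside its range is refused whole. The fingers move at their own pace and stop on an object; the grip force is fixed at half the most. Time passes only in rows, so rows that do not move let the fingers close. It gives the time, the measured TCP pose, the force and the opening at its end, in the units of the state.
- env.state(): the state, without advancing time (a new reading comes with each control period).
- env.read_camera(name): name is "scene" or "top" or "wrist"; returns a dict with "frame" (420x560x3 uint8, red, green, blue), "fx", "fy", "cx", "cy" (pixels), "R" (3x3) and "t" (3): a world point X has camera coordinates R X + t; the wrist camera has in their place "tool_from_camera" (4x4, takes a point from camera to tool coordinates, whose origin is the TCP and whose axes are the flange's). Camera axes: x right, y down, z forward; pixel columns grow to the right and rows downward; lengths in mm; the calibration is good to about 2 mm. A picture is of the moment at which its call begins: read the wrist's pose just before it. There is no depth.
- env.job_done(): hands the job in, once; it reports no verdict.
The state is a dict: "t": time; "joints": joint angles; "qvel": joint speeds; "tau": joint torques, N m; "eef_pos": TCP position; "tcp_rot": TCP orientation; "ft_force": force on the tool from outside, world axes, zero at the start; "moment": the same for the moment, N m; "opening": opening from 0.0 (shut) to 1.0 (fully open).
Only numpy, scipy, OpenCV 4.12 (cv2) and the standard library are available. Lean on these libraries where they do the work, as an engineer would, in place of code of your own. Each camera call takes 0.05 s, during which the arm holds its last target.

TASK

Set the three sliding plates of the rack to equal slots with the gauge, then put the gauge back in its stand. Begin at the fixed stop and step along: in each slot dip only the gauge's tip in between the two sides (about 5 to 15 mm), lay its flat face lightly (1 to 3 N, for half a second) against the stop or the plate set just before, then keep it bearing there and push it upright right down to the base, so that its tapered face pushes the next plate out until the slot is exactly as wide as the gauge. Plates already set must stay where they are; never press hard (25 N), and leave the other things on the bench alone.

Things in the scene. Friction and masses are not known exactly. Their poses are not given: they have to be found in the camera images.
- rack: Fixed aluminium rack: base 100 (x) x 160 (y) x 12 mm thick; a fixed stop stands on its +y (left) end and three equal white plates slide along its y. Origin: centre of the base's underside, on the bench; z up, y along the row. Tops of stop and plates at z = 72 mm; with the gauge's tip level with them its grip point is at z = 170 mm. They stand 60 mm above the base's upper face (z = 12 mm).
- end_stop: The fixed stop of the rack, 70 (x) x 12 (y) x 60 mm high. Origin: centre of its foot, on the base's upper face, at y = +74 mm of the rack; axes as the rack's. Its inner face, which looks to the plates, is at y = -6 mm here (+68 mm of the rack).
- plate1: First sliding plate, next to the stop: 64 (x) x 8 (y) x 60 mm high. Origin: middle of its foot, on the base's upper face; axes as the rack's. It slides only along y, against a drag of about 10 N, and stays where it is left. Starts with 17 to 22 mm between it and the stop. Set right (slot 26 mm), its origin is at y = +38 mm of the rack.
- plate2: Second plate, equal to the first, same axes, drag about 6 N. Set right, its origin is 34 mm (8 + 26) further to -y than that of plate 1, at about y = +4 mm of the rack. It starts 4 to 9 mm nearer the stop than that.
- plate3: Third plate, equal to the first, same axes, drag about 3 N. Set right, its origin is 34 mm further to -y than that of plate 2, at about y = -30 mm of the rack. It starts 4 to 9 mm nearer the stop than that.
- stand: Fixed grey stand with an upright rectangular socket, inside 52 (x) x 30 (y) mm, walls 6 mm, rim 74 mm above the bench. Origin: centre of its underside, on the bench; z up. The gauge hangs in it by its collar, which lies on the rim, with the gauge's axes along the stand's.
- gauge_grip (a point): Centre of the grip of the loose gauge (about 150 g), the place to grasp: a black bar 40 (x) x 18 (y) mm, from 21 mm below to 19 mm above this point; axes are the gauge's, z up. A collar 62 (x) x 40 (y) mm lies 23 to 29 mm below this point, the slick aluminium blade under it. This point is 103 mm above the bench in the stand, and at z = 110 mm of the rack when the tip is on the base.
- gauge_tip (a point): Middle of the gauge's tip edge: 98 mm below the grip point and 8.5 mm to +y of it, same axes. From the grip point the blade is 46 mm wide in x, 26 mm thick (y = -13 to +13 mm); its lowest 45 mm are chisel-shaped: the +y face flat and upright to the tip, the -y face tapering until the tip is 9 mm thick (y = +4 to +13 mm). In stand and rack the flat face is on the robot's left; it looks to the stop.
- bottle_small: Small brown screw-capped bottle, 34 mm across, 64 mm high, loose; origin at the centre of its underside. To be left alone.
- petri_0: Petri dish, 59 mm across, 14 mm high, loose; origin at the centre of its underside. To be left alone.
- marker_1: Marker pen, 135 mm long, 17 mm thick, lying loose; origin at the middle of its underside. To be left alone.
Things that resemble listed ones, but are neither listed nor needed, are in the scene too. Leave any red look-alike of the stand alone.

How it is judged:
By the outcome, as a careful person would: the job done as asked, in the order asked, and still so for the second after the job is handed in, with the robot touching nothing.
It also fails if it takes over 72 s, if anything falls off the work surface, if the arm or the gripper's body presses on something with over 40 N, if the wrist force passes 120 N, or if a joint passes its speed limit or range.

## Working session

There is one attempt and no reset: what is moved stays moved. The work goes in short steps, Python scripts to look and compute and a tool call to move; the robot and the scene stay as the last step left them, time stands still between calls to the robot, and variables do not carry over. Pictures are saved under pics/ and viewed, and the job is handed in when it is done.

Besides the shell and the picture viewer there is one more tool, called after "Request:" by a JSON object that holds its "name" and its "arguments", one argument or row to a line. arm_command: Moves the arm, as the interface text tells. Its arguments: {"type":"object","properties":{"deltas":{"type":"array","items":{"type":"array","items":{"type":"array","items":{"type":"number","minimum":-1,"maximum":1}}}}},"required":["deltas"]}

```bash
mkdir -p pics
python3 - <<'E'
from cell import env
import cv2,numpy as np,pickle
print(env.state())
d={}
for n in ["scene","top","wrist"]:
    c=env.read_camera(n); d[n]=c
    cv2.imwrite(f"pics/{n}0.png",cv2.cvtColor(c["frame"],cv2.COLOR_RGB2BGR))
    print(n,{k:v for k,v in c.items() if k!="frame"})
pickle.dump(d,open("cams0.pkl","wb"))
E
```

```text
{'t': 0.0, 'joints': array([ 1.15139909e+00,  4.91560153e-01,  1.55944742e+00, -4.56566597e-05,
        1.09167411e+00, -1.05579367e-01]), 'qvel': array([ 0.00047658,  0.00011243,  0.00023683, -0.00221704, -0.0001252 ,
       -0.00041455]), 'tau': array([-2.90706012e-03, -6.12637424e+01, -2.58185649e+01,  6.91408035e-02,
        4.81880992e-02, -6.91592413e-05]), 'eef_pos': array([192.81220782, 594.26595385, 214.06207224]), 'tcp_rot': array([-3.14050542e+00, -7.44986649e-05,  2.82779582e+00]), 'ft_force': array([-0.5455335 ,  0.41726987,  0.68809556]), 'moment': array([-0.02448211,  0.01485474,  0.02356343]), 'opening': 1.0027629151533346}
scene {'fx': 470.44384643513615, 'fy': 470.44384643513615, 'cx': 277.9372084104614, 'cy': 210.5696995355191, 'R': array([[ 0.20749612, -0.97821866,  0.00579798],
       [-0.8630786 , -0.18585658, -0.46963034],
       [ 0.46047875,  0.09244236, -0.88284411]]), 't': array([-213.44985204,  463.15392923,  822.48948904])}
top {'fx': 533.9852552968215, 'fy': 533.9852552968215, 'cx': 269.4809122430775, 'cy': 218.108295490135, 'R': array([[-1.07475008e-03, -9.99998598e-01,  1.28412643e-03],
       [-9.83643574e-01,  8.25870244e-04, -1.80123952e-01],
       [ 1.80122639e-01, -1.45671095e-03, -9.83643082e-01]]), 't': array([ -96.84629405,  517.98422985, 1163.13668925])}
wrist {'fx': 347.04042355407796, 'fy': 347.04042355407796, 'cx': 282.1182953016345, 'cy': 209.08547504294827, 'tool_from_camera': array([[ 4.34196840e-04, -9.54753979e-01, -2.97396454e-01,
         8.42875183e+01],
       [ 9.99999903e-01,  3.91660926e-04,  2.02614957e-04,
        -5.48588058e-02],
       [-7.69688662e-05, -2.97396513e-01,  9.54754056e-01,
        -1.70024288e+02],
       [ 0.00000000e+00,  0.00000000e+00,  0.00000000e+00,
         1.00000000e+00]])}
```

View pics/scene0.png

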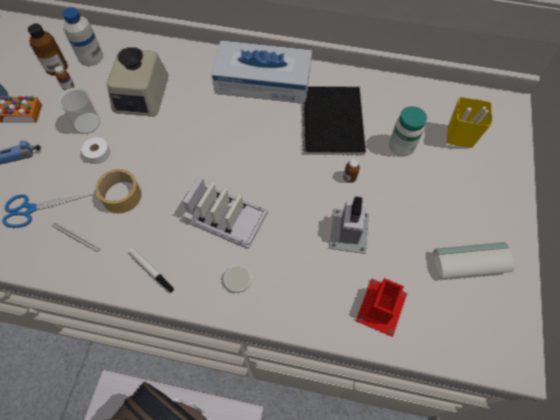

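View pics/top0.png

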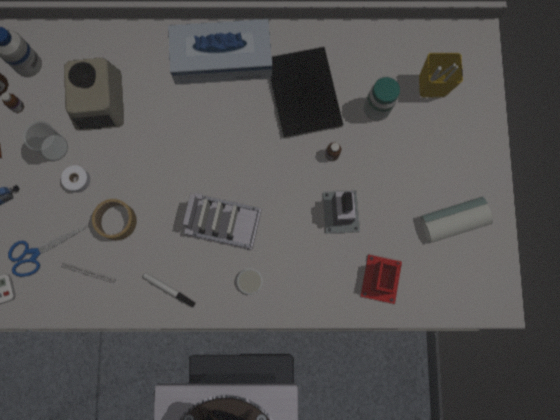

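View pics/wrist0.png

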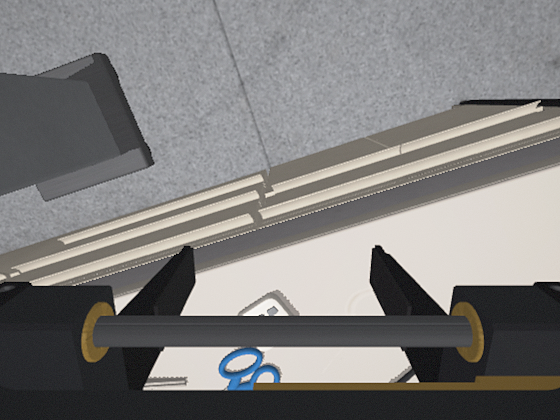

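```bash
cat > h.py <<'E'
import numpy as np,cv2,pickle
from scipy.spatial.transform import Rotation as Ro
def ray(c,uv,z,R=None,t=None):
    R=c["R"] if R is None else R; t=c["t"] if t is None else t
    d=R.T@np.array([(uv[0]-c["cx"])/c["fx"],(uv[1]-c["cy"])/c["fy"],1]); o=-R.T@t
    return o+d*(z-o[2])/d[2]
def proj(c,X,R=None,t=None):
    R=c["R"] if R is None else R; t=c["t"] if t is None else t
    p=(R@np.asarray(X,float).T).T+t
    return np.stack([p[...,0]/p[...,2]*c["fx"]+c["cx"],p[...,1]/p[...,2]*c["fy"]+c["cy"]],-1)
def wristRt(c,pos,rpy):
    Rt=Ro.from_euler('xyz',rpy).as_matrix()
    T=np.eye(4);T[:3,:3]=Rt;T[:3,3]=pos
    M=np.linalg.inv(T@c["tool_from_camera"]); return M[:3,:3],M[:3,3]
def crop(f,x0,y0,w,h,s,name):
    im=cv2.cvtColor(f,cv2.COLOR_RGB2BGR)[y0:y0+h,x0:x0+w]
    cv2.imwrite(name,cv2.resize(im,None,fx=s,fy=s,interpolation=cv2.INTER_CUBIC))
E
python3 - <<'E'
from h import *
d=pickle.load(open("cams0.pkl","rb"))
crop(d["top"]["frame"],175,185,95,70,8,"pics/t_rack.png")
crop(d["top"]["frame"],310,180,60,60,9,"pics/t_stand.png")
for n,z in (("rack",12),("x",0)): pass
for uv in [(222,222),(342,208),(249,281),(333,150),(380,279),(170,290)]:
    print(uv,ray(d["top"],uv,0).round(0), ray(d["top"],uv,100).round(0))
E
```

```text
(222, 222) [517.  14.   0.] [500.   5. 100.]
(342, 208) [ 551. -269.    0.] [ 530. -255.  100.]
(249, 281) [379. -50.   0.] [373. -54. 100.]
(333, 150) [ 693. -251.    0.] [ 662. -238.  100.]
(380, 279) [ 383. -352.    0.] [ 377. -332.  100.]
(170, 290) [359. 131.   0.] [354. 113. 100.]
```

View pics/t_rack.png

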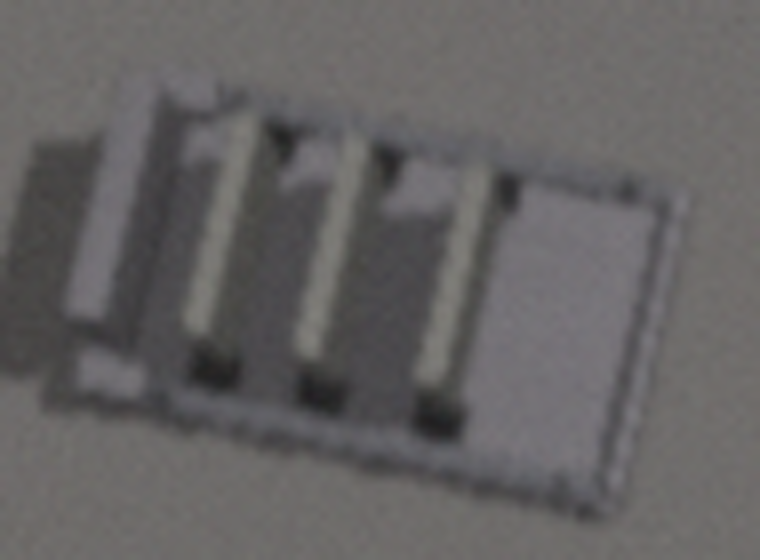

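View pics/t_stand.png

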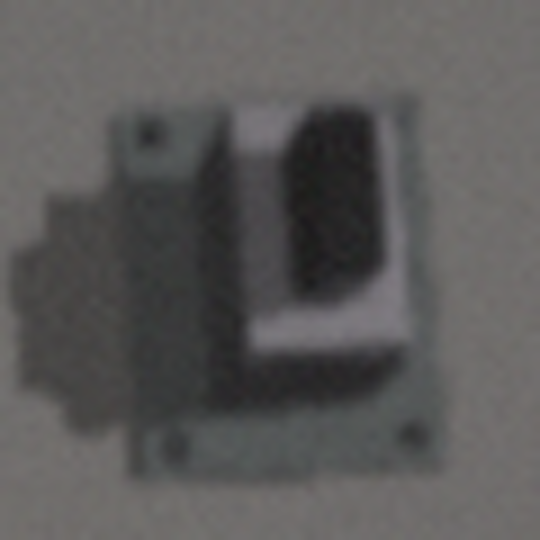

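Request:
{"name": "arm_command", "arguments": {
  "deltas": [
    [[0,0.22,-0.34,0,0.02],[0,0.22,-0.34,0,0.02],[0,0.22,-0.34,0,0.02],[0,0.22,-0.34,0,0.02],[0,0.22,-0.34,0,0.02],[0,0.22,-0.34,0,0.02],[0,0.22,-0.34,0,0.02],[0,0.22,-0.34,0,0],[0,0.22,-0.34,0,0],[0,0.22,-0.34,0,0],[0,0.22,-0.34,0,0],[0,0.22,-0.34,0,0]]
  ]
}}

```text
t: 1.15
eef_pos: [456.5, 175.6, 211.9]
tcp_rot: [-3.14, -0.002, 2.955]
ft_force: [1.1, 1.4, 0.6]
opening: 0.996
```

Run:
```python
from h import *
d=pickle.load(open("cams0.pkl","rb"))
c=d["top"]
P=lambda u,v:(175+u/8-.44,185+v/8-.44)
for uv,z in [((690,190),12),((610,515),0),((45,405),0)]: print(ray(c,P(*uv),z).round(1))
for uv in [(255,112),(190,330),(362,140),(305,358),(490,168),(430,385),(150,90),(85,315)]: print(ray(c,P(*uv),72).round(1))
```

```text
[547.7 -77.1  12. ]
[453.5 -53.8   0. ]
[486.  111.8   0. ]
[557.8  43.5  72. ]
[496.1  60.2  72. ]
[549.8  13.5  72. ]
[488.3  28.3  72. ]
[541.8 -22.3  72. ]
[480.7  -6.4  72. ]
[564.2  72.9  72. ]
[500.4  89.4  72. ]
```

Request:
{"name": "arm_command", "arguments": {
  "deltas": [
    [[0,0.22,-0.32,-0.1,-0.01],[0,0.22,-0.32,-0.1,-0.01],[0,0.22,-0.32,-0.12,-0.01],[0,0.22,-0.32,-0.12,-0.01],[0,0.2,-0.3,-0.12,0],[0,0.03,-0.05,-0.06,0],[0,0,0,0,0]]
  ]
}}

```text
t: 1.73
eef_pos: [573.1, -1.2, 147.6]
tcp_rot: [-3.141, 0.001, 2.915]
ft_force: [-0.5, 0.3, -0.1]
opening: 0.996
```

```bash
cat > look.py <<'E'
import sys
from cell import env
from h import *
n=sys.argv[1]; s=env.state(); c=env.read_camera("wrist"); c["pos"]=s["eef_pos"]; c["rpy"]=s["tcp_rot"]
pickle.dump(c,open(n+".pkl","wb")); crop(c["frame"],0,0,560,420,1,f"pics/{n}.png"); print(s["t"],s["eef_pos"],s["tcp_rot"],s["ft_force"],s["opening"])
E
python3 look.py w1
```

```text
1.7333 [573.11962118  -1.24059138 147.55784836] [-3.14071481e+00  1.32641440e-03  2.91485152e+00] [-0.53836196  0.32028243 -0.0854419 ] 0.99626835591433
```

View pics/w1.png

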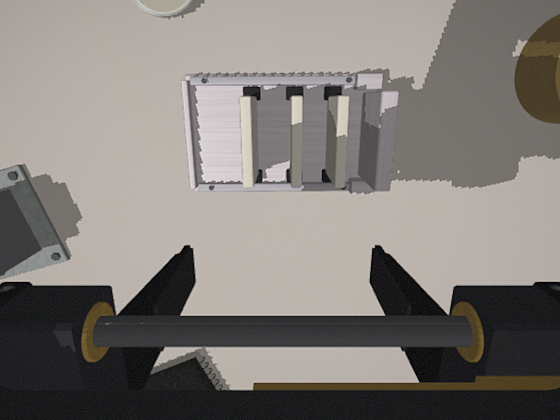

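Run:
```python
from h import *
c=pickle.load(open("w1.pkl","rb"))
crop(c["frame"],170,60,240,142,3.3,"pics/w1c.png")
```

```text
(no output)
```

View pics/w1c.png

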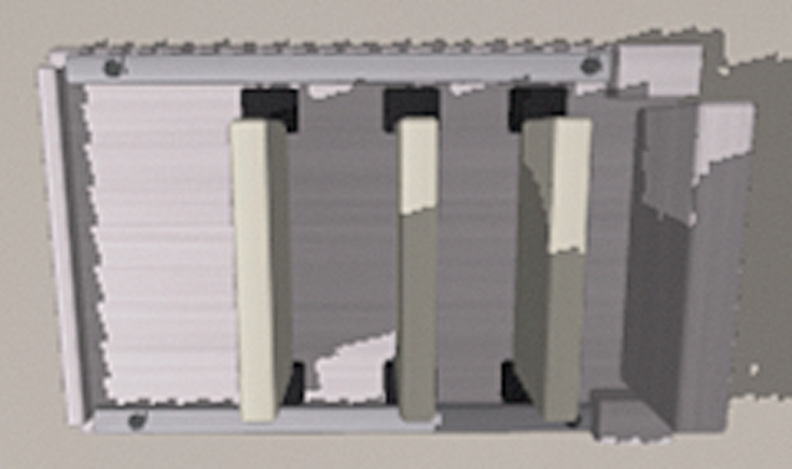

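```bash
cat > fit.py <<'E'
from h import *
from scipy.optimize import least_squares
c=pickle.load(open("w1.pkl","rb")); R,t=wristRt(c,c["pos"],c["rpy"])
px=lambda u,v:(170+(u+.5)/3.3-.5,60+(v+.5)/3.3-.5)
# image up = rack -x ; right = +y.  order TL(-x,-y) TR(-x,+y) BL(+x,-y) BR
obs={3:[(232,122),(269,122),(242,419),(277,418)],2:[(400,118),(437,118),(399,419),(434,419)],1:[(555,118),(590,118),(545,419),(577,419)],0:[(697,103),(754,103),(674,430),(727,430)]}
sg=[(-1,-1),(-1,1),(1,-1),(1,1)]
def pts(p):
    x,y,a,p1,p2,p3=p; out=[];o=[]
    for k,(yy,hx,hy) in {3:(p3,32,4),2:(p2,32,4),1:(p1,32,4),0:(74,35,6)}.items():
        for s,uv in zip(sg,obs[k]):
            lx,ly=s[0]*hx,yy+s[1]*hy
            out.append((x+np.cos(a)*lx-np.sin(a)*ly,y+np.sin(a)*lx+np.cos(a)*ly,72)); o.append(px(*uv))
    return np.array(out),np.array(o)
def f(p):
    X,o=pts(p); return (proj(c,X,R,t)-o).ravel()
r=least_squares(f,[510,20,-.22,42,10,-24]); print(r.x.round(3),np.abs(r.fun).max(),r.fun.reshape(-1,2).round(1).tolist())
J=r.jac; print(np.sqrt(np.diag(np.linalg.inv(J.T@J))*r.fun.var()).round(4))
E
python3 fit.py
```

```text
[ 5.18174e+02  9.56000e+00 -2.20000e-01  4.31040e+01  1.15400e+01
 -2.28560e+01] 1.5705140813071807 [[-0.6, -1.2], [0.0, -1.3], [0.1, 1.3], [0.5, 1.6], [-0.4, -0.4], [0.3, -0.5], [-0.2, 1.0], [0.2, 1.0], [-0.4, -0.7], [0.9, -0.8], [-1.0, 0.8], [0.3, 0.7], [-0.0, -1.2], [0.7, -1.3], [-0.6, 1.2], [-0.2, 1.1]]
[0.1715 0.2822 0.0029 0.4073 0.4076 0.4078]
```

Request:
{"name": "arm_command", "arguments": {
  "deltas": [
    [[0,0.02,-0.4,0.12,0.05],[0,0.03,-0.4,0.12,0.05],[0,0.03,-0.4,0.1,0.05],[0,0.03,-0.4,0.1,0.05],[0,0.03,-0.4,0,0.05],[0,0.03,-0.4,0,0.05],[0,0.02,-0.25,0,0],[0,0,0,0,0]]
  ]
}}

```text
t: 2.45
eef_pos: [589.3, -262.3, 199.8]
tcp_rot: [-3.139, 0.003, -3.104]
ft_force: [0.7, 0.2, -0.5]
opening: 1.003
```

```bash
python3 look.py w2
```

```text
2.45 [ 589.30723558 -262.34584347  199.77799117] [-3.13860180e+00  2.61800374e-03 -3.10427279e+00] [ 0.73234322  0.16394746 -0.5441703 ] 1.002845824210405
```

View pics/w2.png

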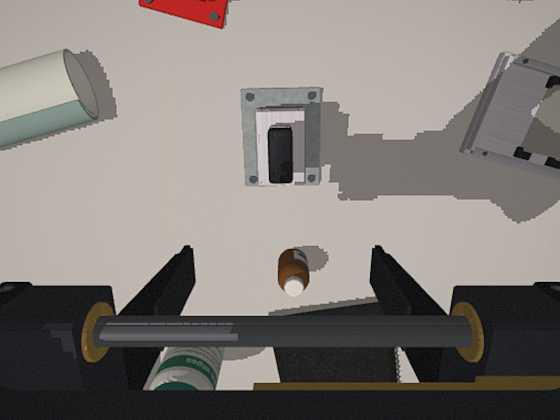

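Run:
```python
from h import *
c=pickle.load(open("w2.pkl","rb"))
crop(c["frame"],230,75,110,120,5,"pics/w2c.png")
```

```text
(no output)
```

View pics/w2c.png

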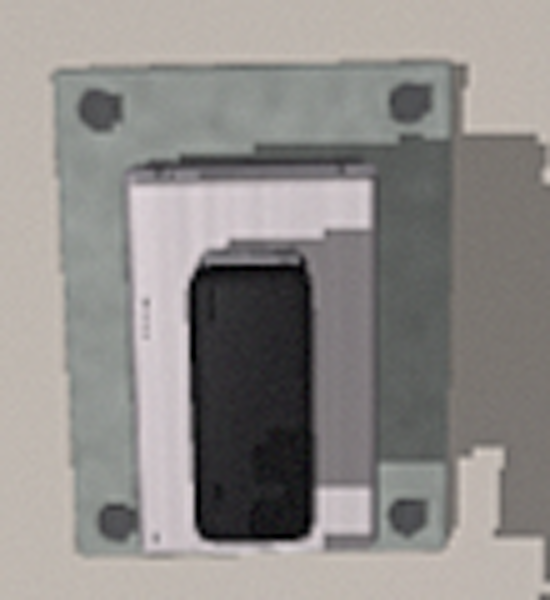

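Run:
```python
from h import *
from scipy.optimize import least_squares
c=pickle.load(open("w2.pkl","rb")); R,t=wristRt(c,c["pos"],c["rpy"])
px=lambda u,v:np.array((230+(u+.5)/5-.5,75+(v+.5)/5-.5))
sg=[(-1,-1),(-1,1),(1,-1),(1,1)]
G=[((190,262),(310,260),(198,540),(314,538))]; C=((129,178),(376,176),(143,550),(373,550))
B=((53,75),(465,62),(80,555),(455,547))
def model(p,hx,hy,z):
    x,y,a=p; return np.array([(x+np.cos(a)*s[0]*hx-np.sin(a)*s[1]*hy,y+np.sin(a)*s[0]*hx+np.cos(a)*s[1]*hy,z) for s in sg])
def f(p,which):
    r=[]
    for o,hx,hy,z in which: r.append(proj(c,model(p,hx,hy,z),R,t)-np.array([px(*q) for q in o]))
    return np.concatenate(r).ravel()
for w in ([(G[0],20,9,122)],[(C,31,20,80)],[(G[0],20,9,122),(C,31,20,80)]):
    r=least_squares(f,[540,-265,0],args=(w,)); print(r.x.round(3),r.fun.reshape(-1,2).round(1).tolist())
for z in (0,8): 
    P=np.array([ray(c,px(*q),z,R,t) for q in B]); print(P.mean(0).round(1),np.diff(P,axis=0).round(1).tolist())
```

```text
[ 5.42274e+02 -2.65795e+02  5.70000e-02] [[-0.9, -0.2], [0.9, -0.3], [-0.7, 0.3], [0.7, 0.3]]
[ 5.43057e+02 -2.65735e+02  4.90000e-02] [[-0.1, -0.2], [0.3, -0.4], [-0.5, 0.6], [0.3, 0.2]]
[ 5.42611e+02 -2.65770e+02  5.10000e-02] [[-0.7, 0.2], [1.1, 0.3], [-0.9, 0.7], [0.6, 0.8], [-0.3, -0.8], [0.2, -1.1], [-0.4, 0.2], [0.4, -0.4]]
[ 543.2 -264.6    0. ] [[-5.6, 82.8, 0.0], [104.7, -76.7, 0.0], [-4.9, 81.8, 0.0]]
[ 542.4 -264.6    8. ] [[-5.5, 81.0, 0.0], [102.5, -75.1, 0.0], [-4.8, 80.0, 0.0]]
```

Request:
{"name": "arm_command", "arguments": {
  "deltas": [
    [[0,-0.25,-0.02,0,0.024],[0,-0.22,-0.01,-0.05,0],[0,0,0,-0.25,0],[0,0,0,-0.25,0],[0,0,0,0,0]]
  ]
}}

```text
t: 2.92
eef_pos: [540.6, -252.7, 147.2]
tcp_rot: [-3.139, 0.006, -3.078]
ft_force: [-0.8, 0.2, 0.1]
opening: 0.996
```

Request:
{"name": "arm_command", "arguments": {
  "deltas": [
    [[0,0,0,0,0],[0,0,0,0,0]]
  ]
}}

```text
t: 3.08
eef_pos: [541.1, -249.2, 148.7]
tcp_rot: [-3.139, 0.005, -3.075]
ft_force: [0.4, 0.6, -1.2]
opening: 1.002
```

Request:
{"name": "arm_command", "arguments": {
  "deltas": [
    [[0,0.01,-0.16,0,-0.01],[0,0,0,0,0],[0,0,0,0,0]]
  ]
}}

```text
t: 3.33
eef_pos: [544.1, -265.0, 152.4]
tcp_rot: [-3.137, 0.009, -3.08]
ft_force: [0.7, 0.3, 0.2]
opening: 1.001
```

Request:
{"name": "arm_command", "arguments": {
  "deltas": [
    [[0,0,0,0,0],[0,0,0,0,0],[0,0,0,0,0],[0,0,0,0,0]]
  ]
}}

```text
t: 3.67
eef_pos: [544.7, -265.6, 154.1]
tcp_rot: [-3.136, 0.011, -3.081]
ft_force: [-0.7, -1.1, 1.6]
opening: 0.999
```

Run:
```python
from cell import env
s=env.state(); print(s["eef_pos"],s["tcp_rot"],s["qvel"].round(3),s["ft_force"],s["moment"])
```

```text
[ 544.71182092 -265.59904992  154.11485903] [-3.13556189  0.01084599 -3.08085842] [-0.    -0.003  0.001 -0.     0.003 -0.002] [-0.67205945 -1.10206015  1.60758703] [ 0.11664744  0.01568031 -0.04110876]
```

Request:
{"name": "arm_command", "arguments": {
  "deltas": [
    [[0,0,0,0,0],[0,0,0,0,0]]
  ]
}}

```text
t: 3.83
eef_pos: [544.6, -265.5, 154.1]
tcp_rot: [-3.136, 0.011, -3.081]
ft_force: [-0.4, 0.2, 0.9]
opening: 1.002
```

```bash
cat > st.py <<'E'
from cell import env
s=env.state(); print(s["t"],s["eef_pos"].round(2),s["tcp_rot"].round(4),"qv",s["qvel"].round(4),"F",s["ft_force"].round(2),"M",s["moment"].round(3),s["opening"].round(3))
E
python3 st.py
```

```text
Traceback (most recent call last):
  File "st.py", line 2, in <module>
    s=env.state(); print(s["t"],s["eef_pos"].round(2),s["tcp_rot"].round(4),"qv",s["qvel"].round(4),"F",s["ft_force"].round(2),"M",s["moment"].round(3),s["opening"].round(3))
                                                                                                                                                        ^^^^^^^^^^^^^^^^^^
AttributeError: 'float' object has no attribute 'round'
```

```bash
sed -i 's/s\["opening"\].round(3)/round(s["opening"],3)/' st.py; python3 st.py
```

```text
3.8333 [ 544.65 -265.49  154.11] [-3.1357  0.0107 -3.0809] qv [-0.0007 -0.0021  0.0005 -0.0008 -0.0007 -0.0011] F [-0.45  0.2   0.86] M [ 0.048 -0.044 -0.001] 1.002
```

Request:
{"name": "arm_command", "arguments": {
  "deltas": [
    [[0,-0.02,0,-0.1,0],[0,0,0,-0.1,0],[0,0,0,-0.1,0],[0,0,0,-0.1,0]]
  ]
}}

```text
t: 4.17
eef_pos: [542.8, -265.6, 112.1]
tcp_rot: [-3.134, 0.013, -3.081]
ft_force: [-0.1, 0.2, -0.5]
opening: 1.0
```

```bash
python3 st.py
```

```text
4.1667 [ 542.76 -265.62  112.13] [-3.1341  0.0129 -3.0808] qv [ 0.0008  0.1756  0.1126  0.0014 -0.2821  0.0008] F [-0.11  0.18 -0.52] M [0.026 0.041 0.01 ] 1.0
```

Request:
{"name": "arm_command", "arguments": {
  "deltas": [
    [[0,0,0,-0.06,0],[0,0,0,-0.03,0],[0,0,0,-0.015,0],[0,0,0,0,0],[0,0,0,0,0]]
  ]
}}

```text
t: 4.58
eef_pos: [541.4, -264.8, 96.0]
tcp_rot: [-3.138, 0.008, -3.081]
ft_force: [-0.1, 0.1, 0.5]
opening: 0.998
```

```bash
python3 st.py
```

```text
4.5833 [ 541.44 -264.81   95.99] [-3.1379  0.0077 -3.0809] qv [ 0.0005  0.0033 -0.0002 -0.0007 -0.0021 -0.0003] F [-0.12  0.08  0.5 ] M [0.068 0.033 0.009] 0.998
```

Request:
{"name": "arm_command", "arguments": {
  "deltas": [
    [[0,0.01,-0.01,-0.05,0],[0,0,0,-0.04,0],[0,0,0,0,0],[0,0,0,0,0]]
  ]
}}

```text
t: 4.92
eef_pos: [543.1, -266.3, 87.1]
tcp_rot: [-3.137, 0.009, -3.081]
ft_force: [0.3, 0.6, 0.1]
opening: 1.003
```

```bash
python3 st.py
```

```text
4.9167 [ 543.11 -266.26   87.15] [-3.1366  0.0095 -3.0808] qv [ 0.0015  0.0036  0.0022  0.0016 -0.0057 -0.0001] F [0.31 0.58 0.08] M [ 0.011  0.003 -0.028] 1.003
```

Request:
{"name": "arm_command", "arguments": {
  "deltas": [
    [[1,0,0,0,0],[1,0,0,0,0],[1,0,0,0,0],[1,0,0,0,0],[1,0,0,0,0],[1,0,0,0,0]]
  ]
}}

```text
t: 5.42
eef_pos: [543.3, -266.4, 87.8]
tcp_rot: [-3.136, 0.01, -3.081]
ft_force: [-0.0, 0.6, -0.1]
opening: 0.63
```

```bash
python3 st.py
```

```text
5.4167 [ 543.32 -266.37   87.77] [-3.136   0.0103 -3.0809] qv [ 0.0002 -0.0019 -0.0009 -0.001   0.0005  0.0002] F [-0.03  0.6  -0.08] M [0.038 0.02  0.037] 0.63
```

Fingers close about 6% per row; keep closing.

Request:
{"name": "arm_command", "arguments": {
  "deltas": [
    [[1,0,0,0,0],[1,0,0,0,0],[1,0,0,0,0],[1,0,0,0,0],[1,0,0,0,0],[1,0,0,0,0],[1,0,0,0,0],[1,0,0,0,0]]
  ]
}}

```text
t: 6.08
eef_pos: [543.3, -266.2, 88.0]
tcp_rot: [-3.136, 0.01, -3.081]
ft_force: [0.2, -1.1, 0.1]
opening: 0.189
```

```bash
python3 st.py
```

```text
6.0833 [ 543.34 -266.24   87.96] [-3.1361  0.0104 -3.0809] qv [ 0.0011 -0.0003 -0.0002  0.0005  0.0023  0.0021] F [ 0.17 -1.08  0.1 ] M [-0.059  0.03  -0.011] 0.189
```

Request:
{"name": "arm_command", "arguments": {
  "deltas": [
    [[1,0,0,0.05,0],[1,0,0,0.1,0],[1,0,0,0.15,0],[1,0,0,0.2,0],[1,0,0,0.2,0],[1,0,0,0.2,0],[1,0,0,0.1,0],[1,0,0,0.05,0],[1,0,0,0,0]]
  ]
}}

```text
t: 6.83
eef_pos: [542.1, -265.7, 202.2]
tcp_rot: [-3.136, 0.01, -3.081]
ft_force: [-0.9, -0.0, -1.4]
opening: 0.19
```

```bash
python3 st.py; python3 look.py w3
```

```text
6.8333 [ 542.05 -265.69  202.17] [-3.1363  0.0096 -3.0807] qv [-0.0002 -0.0086  0.0068 -0.0005 -0.0002 -0.0004] F [-0.93 -0.03 -1.38] M [ 0.039 -0.002  0.004] 0.19
6.8333 [ 542.05379688 -265.68611729  202.1671518 ] [-3.13627299  0.00957504 -3.08074424] [-0.92624257 -0.02961615 -1.38280292] 0.19027047321994806
```

View pics/w3.png

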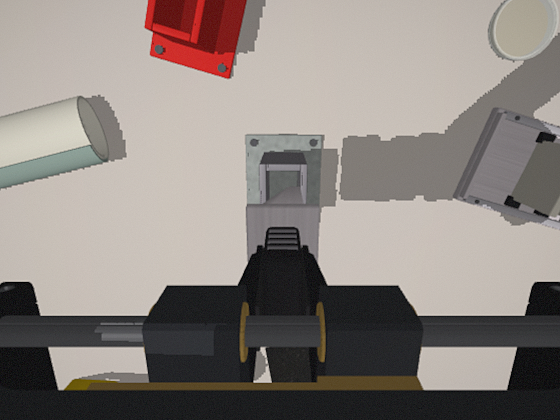

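Request:
{"name": "arm_command", "arguments": {
  "deltas": [
    [[1,0,0.1,0,0],[1,-0.02,0.2,0,-0.04],[1,-0.02,0.3,0,-0.05],[1,-0.02,0.35,0,-0.05],[1,-0.02,0.35,0,-0.05],[1,-0.02,0.35,0,-0.05],[1,0,0.35,0,-0.05],[1,0,0.35,0,-0.04],[1,0,0.3,0,-0.01],[1,0,0.2,0,0],[1,0,0.1,0,0],[1,0,0,0,0]]
  ]
}}

```text
t: 7.88
eef_pos: [522.0, 47.9, 191.0]
tcp_rot: [-3.139, -0.009, 2.918]
ft_force: [-0.8, -0.8, -2.0]
opening: 0.183
```

```bash
python3 st.py
```

```text
7.8833 [522.05  47.85 191.02] [-3.1387 -0.0087  2.9185] qv [ 0.0078  0.0085  0.0153 -0.0069 -0.0052 -0.0108] F [-0.78 -0.8  -2.04] M [-0.007 -0.046  0.022] 0.183
```

Request:
{"name": "arm_command", "arguments": {
  "deltas": [
    [[1,0.075,0.125,0,0.004],[1,0,0,0,0],[1,0,0,0,0],[1,0,0,0,0]]
  ]
}}

```text
t: 8.22
eef_pos: [528.6, 58.8, 189.3]
tcp_rot: [-3.137, -0.012, 2.923]
ft_force: [0.1, 0.1, -1.5]
opening: 0.188
```

```bash
python3 st.py; python3 look.py w4
```

```text
8.2167 [528.63  58.77 189.32] [-3.1373 -0.0119  2.9226] qv [-0.0196  0.0026  0.01   -0.0048 -0.0019 -0.012 ] F [ 0.07  0.09 -1.53] M [ 0.006 -0.009  0.021] 0.188
8.2167 [528.62844431  58.77039579 189.31654746] [-3.13727431 -0.01185386  2.92264039] [ 0.07383672  0.09449001 -1.52646859] 0.18785490851944728
```

View pics/w4.png

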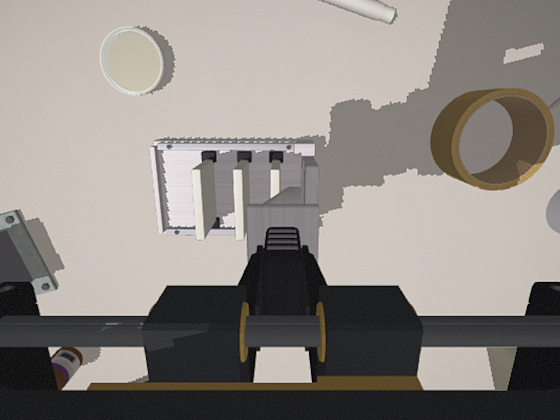

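Request:
{"name": "arm_command", "arguments": {
  "deltas": [
    [[1,0,0,-0.03,0],[1,0,0,-0.06,0],[1,0,0,-0.08,0],[1,0,0,-0.08,0],[1,0,0,-0.06,0],[1,0,0,-0.03,0],[1,0,0,-0.01,0],[1,0,0,0,0]]
  ]
}}

```text
t: 8.93
eef_pos: [527.5, 55.7, 149.4]
tcp_rot: [-3.136, -0.014, 2.919]
ft_force: [-0.9, -0.4, -0.8]
opening: 0.184
```

```bash
python3 st.py
python3 - <<'E'
from cell import env
from h import *
for n in("scene","top"):
    c=env.read_camera(n); pickle.dump(c,open(n+"5.pkl","wb"))
    if n=="scene": crop(c["frame"],170,150,110,100,6,"pics/s5.png")
    else: crop(c["frame"],170,175,110,90,6,"pics/t5.png")
E
```

```text
8.9333 [527.54  55.66 149.37] [-3.1364 -0.0141  2.9187] qv [ 0.0002  0.0075  0.0012 -0.0002 -0.0029  0.    ] F [-0.94 -0.36 -0.8 ] M [ 0.053 -0.009  0.012] 0.184
```

View pics/s5.png

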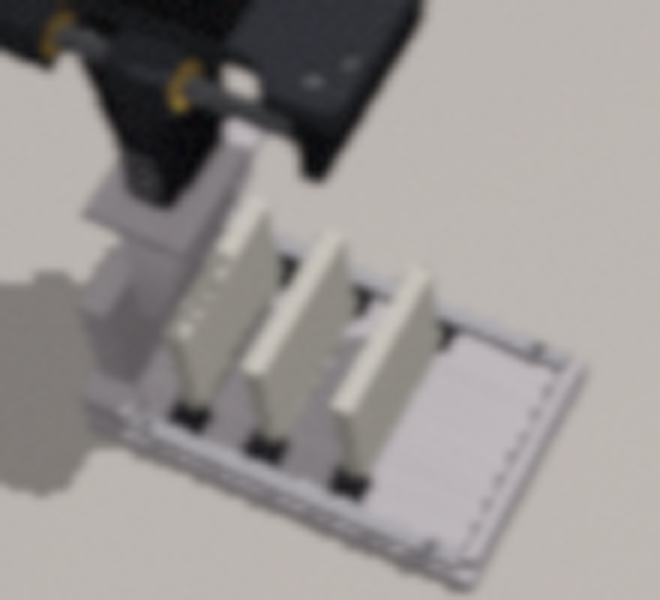

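View pics/t5.png

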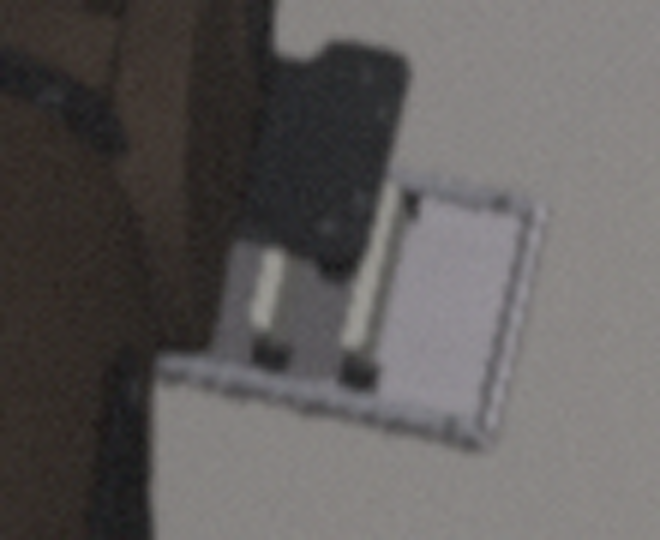

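Request:
{"name": "arm_command", "arguments": {
  "deltas": [
    [[1,0.01,0.03,-0.03,0.002],[1,0.005,0.02,0,0.002],[1,0,0,0,0],[1,0,0,0,0]]
  ]
}}

```text
t: 9.37
eef_pos: [529.9, 61.4, 147.4]
tcp_rot: [-3.137, -0.012, 2.923]
ft_force: [-0.8, -0.4, -0.9]
opening: 0.188
```

```bash
cat > st.py <<'E'
from cell import env
import numpy as np
from scipy.spatial.transform import Rotation as Ro
s=env.state(); X,Y,A=518.17,9.56,-.22
p=s["eef_pos"]; R=Ro.from_euler('xyz',s["tcp_rot"]).as_matrix(); tip=p+R[:,2]*83
c,sn=np.cos(A),np.sin(A)
L=lambda v:np.array([c*v[0]+sn*v[1],-sn*v[0]+c*v[1],v[2]])
O=np.array([X,Y,0])
z=L(R[:,2])
print(round(s["t"],2),"tcp",p.round(2),"loc",L(p-O).round(2),"tipL",L(tip-O).round(2),"flatgap0",round(68-13-L(tip-O)[1],2),"lean",z[:2].round(4),"yaw",round(s["tcp_rot"][2],4),"F",L(s["ft_force"]).round(2),"M",L(s["moment"]).round(3),round(s["opening"],3))
E
python3 st.py
```

```text
9.37 tcp [529.88  61.44 147.42] loc [1.1000e-01 5.3190e+01 1.4742e+02] tipL [-0.85 52.81 64.43] flatgap0 2.19 lean [-0.0116 -0.0046] yaw 2.9226 F [-0.69 -0.54 -0.87] M [-0.032  0.048  0.02 ] 0.188
```

Request:
{"name": "arm_command", "arguments": {
  "deltas": [
    [[1,0.002,0.01,0,0],[1,0,0,0,0],[1,0,0,0,0]]
  ]
}}

```text
t: 9.62
eef_pos: [530.2, 62.7, 147.8]
tcp_rot: [-3.137, -0.011, 2.923]
ft_force: [0.2, -1.1, -1.6]
opening: 0.188
```

```bash
python3 st.py
```

```text
9.62 tcp [530.22  62.73 147.77] loc [  0.16  54.51 147.77] tipL [-0.75 54.14 64.78] flatgap0 0.86 lean [-0.011  -0.0045] yaw 2.923 F [ 0.44 -1.03 -1.64] M [ 0.037 -0.028  0.01 ] 0.188
```

Request:
{"name": "arm_command", "arguments": {
  "deltas": [
    [[1,0.002,0.01,0,0],[1,0,0,0,0],[1,0,0,0,0]]
  ]
}}

```text
t: 9.87
eef_pos: [530.4, 63.7, 147.9]
tcp_rot: [-3.137, -0.011, 2.923]
ft_force: [-0.0, 1.0, -1.5]
opening: 0.19
```

```bash
python3 st.py
```

```text
9.87 tcp [530.41  63.73 147.86] loc [1.3000e-01 5.5540e+01 1.4786e+02] tipL [-0.78 55.16 64.86] flatgap0 -0.16 lean [-0.0109 -0.0045] yaw 2.9229 F [-0.27  0.98 -1.53] M [ 0.003 -0.023 -0.005] 0.19
```

Request:
{"name": "arm_command", "arguments": {
  "deltas": [
    [[1,0.001,0.006,0,0],[1,0.001,0.006,0,0]]
  ]
}}

```text
t: 10.03
eef_pos: [530.5, 64.2, 147.9]
tcp_rot: [-3.135, -0.011, 2.923]
ft_force: [-1.2, -5.7, -0.5]
opening: 0.189
```

```bash
python3 st.py
```

```text
10.03 tcp [530.49  64.16 147.9 ] loc [1.100e-01 5.597e+01 1.479e+02] tipL [-0.8  55.47 64.9 ] flatgap0 -0.47 lean [-0.011  -0.0061] yaw 2.9232 F [ 0.09 -5.81 -0.48] M [-1.488 -0.126 -0.058] 0.189
```

Request:
{"name": "arm_command", "arguments": {
  "deltas": [
    [[1,0.001,0.005,0,0]]
  ]
}}

```text
t: 10.12
eef_pos: [530.5, 64.2, 147.9]
tcp_rot: [-3.135, -0.011, 2.923]
ft_force: [-1.4, -5.2, -0.8]
opening: 0.188
```

```bash
python3 st.py
```

```text
10.12 tcp [530.54  64.21 147.91] loc [1.4000e-01 5.6030e+01 1.4791e+02] tipL [-0.77 55.44 64.92] flatgap0 -0.44 lean [-0.011  -0.0071] yaw 2.9235 F [-0.29 -5.36 -0.77] M [-1.218 -0.049  0.008] 0.188
```

Request:
{"name": "arm_command", "arguments": {
  "deltas": [
    [[1,0.001,0.005,0,0]]
  ]
}}

```text
t: 10.2
eef_pos: [530.6, 64.3, 147.9]
tcp_rot: [-3.134, -0.011, 2.924]
ft_force: [-0.7, -4.4, -1.4]
opening: 0.186
```

```bash
python3 st.py
```

```text
10.2 tcp [530.57  64.28 147.94] loc [  0.15  56.11 147.94] tipL [-0.76 55.45 64.95] flatgap0 -0.45 lean [-0.0111 -0.0079] yaw 2.9236 F [ 0.23 -4.43 -1.42] M [-1.363 -0.078 -0.069] 0.186
```

Request:
{"name": "arm_command", "arguments": {
  "deltas": [
    [[1,0,0.002,0,0]]
  ]
}}

```text
t: 10.28
eef_pos: [530.5, 64.2, 147.9]
tcp_rot: [-3.133, -0.011, 2.924]
ft_force: [-0.7, -3.3, -1.3]
opening: 0.189
```

```bash
python3 st.py
```

```text
10.28 tcp [530.54  64.24 147.93] loc [1.4000e-01 5.6070e+01 1.4793e+02] tipL [-0.79 55.38 64.94] flatgap0 -0.38 lean [-0.0111 -0.0083] yaw 2.9236 F [-0.01 -3.34 -1.35] M [-0.935 -0.071 -0.006] 0.189
```

Request:
{"name": "arm_command", "arguments": {
  "deltas": [
    [[1,0,0.002,0,0]]
  ]
}}

```text
t: 10.37
eef_pos: [530.6, 64.3, 148.0]
tcp_rot: [-3.133, -0.011, 2.924]
ft_force: [-0.6, -4.6, -0.8]
opening: 0.19
```

```bash
python3 st.py
```

```text
10.37 tcp [530.56  64.29 147.95] loc [  0.15  56.11 147.95] tipL [-0.77 55.4  64.96] flatgap0 -0.4 lean [-0.011  -0.0085] yaw 2.9235 F [ 0.46 -4.66 -0.84] M [-1.157 -0.139 -0.01 ] 0.19
```

Request:
{"name": "arm_command", "arguments": {
  "deltas": [
    [[1,0,0,0,0]]
  ]
}}

```text
t: 10.45
eef_pos: [530.5, 64.3, 147.9]
tcp_rot: [-3.133, -0.011, 2.923]
ft_force: [-1.5, -2.9, -0.5]
opening: 0.189
```

```bash
python3 st.py
```

```text
10.45 tcp [530.53  64.25 147.92] loc [1.3000e-01 5.6070e+01 1.4792e+02] tipL [-0.79 55.36 64.93] flatgap0 -0.36 lean [-0.0111 -0.0086] yaw 2.9234 F [-0.8  -3.18 -0.46] M [-0.879 -0.048 -0.072] 0.189
```

Request:
{"name": "arm_command", "arguments": {
  "deltas": [
    [[1,0,0,0,0]]
  ]
}}

```text
t: 10.53
eef_pos: [530.5, 64.3, 147.9]
tcp_rot: [-3.133, -0.011, 2.923]
ft_force: [0.1, -2.8, -0.4]
opening: 0.184
```

```bash
python3 st.py
```

```text
10.53 tcp [530.55  64.25 147.94] loc [1.4000e-01 5.6080e+01 1.4794e+02] tipL [-0.78 55.37 64.95] flatgap0 -0.37 lean [-0.0111 -0.0086] yaw 2.9234 F [ 0.74 -2.71 -0.4 ] M [-0.925 -0.132 -0.071] 0.184
```

Request:
{"name": "arm_command", "arguments": {
  "deltas": [
    [[1,0,-0.001,0,0]]
  ]
}}

```text
t: 10.62
eef_pos: [530.6, 64.2, 147.9]
tcp_rot: [-3.133, -0.011, 2.923]
ft_force: [-0.3, -3.4, -0.6]
opening: 0.19
```

```bash
python3 st.py
```

```text
10.62 tcp [530.55  64.24 147.94] loc [  0.15  56.06 147.94] tipL [-0.77 55.36 64.95] flatgap0 -0.36 lean [-0.0111 -0.0084] yaw 2.9234 F [ 0.46 -3.34 -0.58] M [-0.766 -0.06  -0.049] 0.19
```

Request:
{"name": "arm_command", "arguments": {
  "deltas": [
    [[1,0,0,0,0]]
  ]
}}

```text
t: 10.7
eef_pos: [530.5, 64.3, 147.9]
tcp_rot: [-3.133, -0.011, 2.923]
ft_force: [-0.8, -3.6, -1.0]
opening: 0.184
```

```bash
python3 st.py
```

```text
10.7 tcp [530.54  64.26 147.94] loc [1.4000e-01 5.6080e+01 1.4794e+02] tipL [-0.79 55.38 64.95] flatgap0 -0.38 lean [-0.0111 -0.0084] yaw 2.9234 F [-0.03 -3.66 -1.04] M [-1.007 -0.117 -0.047] 0.184
```

Request:
{"name": "arm_command", "arguments": {
  "deltas": [
    [[1,-0.001,-0.003,0,0]]
  ]
}}

```text
t: 10.78
eef_pos: [530.5, 64.1, 147.9]
tcp_rot: [-3.134, -0.011, 2.923]
ft_force: [0.2, -1.3, -2.3]
opening: 0.189
```

```bash
python3 st.py
```

```text
10.78 tcp [530.52  64.12 147.95] loc [1.4000e-01 5.5930e+01 1.4795e+02] tipL [-0.77 55.27 64.96] flatgap0 -0.27 lean [-0.011  -0.0081] yaw 2.9233 F [ 0.46 -1.25 -2.34] M [-0.348 -0.064 -0.054] 0.189
```

Request:
{"name": "arm_command", "arguments": {
  "deltas": [
    [[1,0,0,0,0]]
  ]
}}

```text
t: 10.87
eef_pos: [530.5, 64.2, 147.9]
tcp_rot: [-3.134, -0.011, 2.923]
ft_force: [0.2, -3.2, -1.8]
opening: 0.19
```

```bash
python3 st.py
```

```text
10.87 tcp [530.54  64.2  147.92] loc [  0.15  56.02 147.92] tipL [-0.76 55.36 64.92] flatgap0 -0.36 lean [-0.011  -0.0079] yaw 2.9233 F [ 0.88 -3.08 -1.8 ] M [-0.917 -0.08  -0.043] 0.19
```

Request:
{"name": "arm_command", "arguments": {
  "deltas": [
    [[1,0,-0.002,0,0],[1,0,-0.002,0,0]]
  ]
}}

```text
t: 11.03
eef_pos: [530.5, 64.1, 147.9]
tcp_rot: [-3.134, -0.011, 2.923]
ft_force: [-0.3, -1.2, -0.3]
opening: 0.191
```

```bash
python3 st.py
```

```text
11.03 tcp [530.51  64.06 147.91] loc [  0.15  55.88 147.91] tipL [-0.77 55.27 64.91] flatgap0 -0.27 lean [-0.0111 -0.0074] yaw 2.9232 F [-0.03 -1.23 -0.34] M [-0.34  -0.014  0.009] 0.191
```

Request:
{"name": "arm_command", "arguments": {
  "deltas": [
    [[1,0,-0.001,0,0],[1,0,-0.001,0,0]]
  ]
}}

```text
t: 11.2
eef_pos: [530.5, 64.1, 147.9]
tcp_rot: [-3.135, -0.011, 2.923]
ft_force: [0.5, -1.6, -1.5]
opening: 0.191
```

```bash
python3 st.py
```

```text
11.2 tcp [530.54  64.05 147.9 ] loc [  0.18  55.88 147.9 ] tipL [-0.74 55.3  64.91] flatgap0 -0.3 lean [-0.0111 -0.007 ] yaw 2.9232 F [ 0.86 -1.4  -1.55] M [-0.491 -0.008 -0.004] 0.191
```

Request:
{"name": "arm_command", "arguments": {
  "deltas": [
    [[1,0,-0.0005,0,0],[1,0,-0.0005,0,0],[1,0,-0.001,0,0]]
  ]
}}

```text
t: 11.45
eef_pos: [530.5, 64.0, 147.9]
tcp_rot: [-3.135, -0.011, 2.923]
ft_force: [0.7, -0.3, -1.7]
opening: 0.187
```

```bash
python3 st.py
```

```text
11.45 tcp [530.53  64.01 147.93] loc [  0.18  55.83 147.93] tipL [-0.74 55.27 64.94] flatgap0 -0.27 lean [-0.0111 -0.0068] yaw 2.9232 F [ 0.77 -0.09 -1.69] M [-0.264  0.002 -0.02 ] 0.187
```

Request:
{"name": "arm_command", "arguments": {
  "deltas": [
    [[1,0,-0.0005,0,0],[1,0,-0.0005,0,0],[1,0,-0.0005,0,0]]
  ]
}}

```text
t: 11.7
eef_pos: [530.5, 64.0, 147.9]
tcp_rot: [-3.135, -0.011, 2.923]
ft_force: [-0.6, -1.1, -1.1]
opening: 0.185
```

```bash
python3 st.py
```

```text
11.7 tcp [530.53  63.97 147.91] loc [  0.19  55.8  147.91] tipL [-0.74 55.26 64.92] flatgap0 -0.26 lean [-0.0111 -0.0065] yaw 2.9231 F [-0.39 -1.22 -1.1 ] M [-0.282 -0.049  0.007] 0.185
```

Request:
{"name": "arm_command", "arguments": {
  "deltas": [
    [[1,0,-0.0005,0,0],[1,0,-0.0005,0,0],[1,0,-0.0005,0,0]]
  ]
}}

```text
t: 11.95
eef_pos: [530.5, 64.0, 147.9]
tcp_rot: [-3.135, -0.011, 2.923]
ft_force: [-0.7, -0.6, -0.4]
opening: 0.184
```

```bash
python3 st.py
```

```text
11.95 tcp [530.52  63.96 147.89] loc [  0.18  55.78 147.89] tipL [-0.75 55.27 64.9 ] flatgap0 -0.27 lean [-0.0112 -0.0062] yaw 2.9231 F [-0.59 -0.72 -0.37] M [-0.233  0.002 -0.017] 0.184
```

Request:
{"name": "arm_command", "arguments": {
  "deltas": [
    [[1,0,0.001,0,0],[1,0,0,0,0]]
  ]
}}

```text
t: 12.12
eef_pos: [530.5, 64.0, 147.9]
tcp_rot: [-3.135, -0.011, 2.923]
ft_force: [-0.3, -1.7, -1.3]
opening: 0.189
```

```bash
python3 st.py
```

```text
12.12 tcp [530.5   63.99 147.9 ] loc [  0.16  55.81 147.9 ] tipL [-0.77 55.28 64.91] flatgap0 -0.28 lean [-0.0112 -0.0064] yaw 2.9231 F [ 0.09 -1.69 -1.3 ] M [-0.33  -0.038 -0.002] 0.189
```

Request:
{"name": "arm_command", "arguments": {
  "deltas": [
    [[1,0,0,0,0],[1,0,0,0,0]]
  ]
}}

```text
t: 12.28
eef_pos: [530.5, 64.0, 147.9]
tcp_rot: [-3.135, -0.011, 2.923]
ft_force: [-0.2, -0.9, -1.3]
opening: 0.189
```

```bash
python3 st.py
```

```text
12.28 tcp [530.5   63.98 147.9 ] loc [  0.16  55.8  147.9 ] tipL [-0.77 55.27 64.9 ] flatgap0 -0.27 lean [-0.0112 -0.0064] yaw 2.9231 F [ 0.05 -0.92 -1.33] M [-0.301  0.027 -0.028] 0.189
```

Request:
{"name": "arm_command", "arguments": {
  "deltas": [
    [[1,0,0,0,0],[1,0,0,0,0]]
  ]
}}

```text
t: 12.45
eef_pos: [530.5, 64.0, 147.9]
tcp_rot: [-3.135, -0.011, 2.923]
ft_force: [0.3, -0.7, -0.9]
opening: 0.189
```

```bash
python3 st.py
```

```text
12.45 tcp [530.51  63.98 147.9 ] loc [  0.16  55.8  147.9 ] tipL [-0.77 55.27 64.9 ] flatgap0 -0.27 lean [-0.0112 -0.0064] yaw 2.9231 F [ 0.48 -0.64 -0.94] M [-0.288 -0.051  0.009] 0.189
```

Request:
{"name": "arm_command", "arguments": {
  "deltas": [
    [[1,0,0,0,0],[1,0,0,0,0]]
  ]
}}

```text
t: 12.62
eef_pos: [530.5, 64.0, 147.9]
tcp_rot: [-3.135, -0.011, 2.923]
ft_force: [0.3, -1.2, -0.9]
opening: 0.189
```

```bash
python3 st.py
```

```text
12.62 tcp [530.51  63.96 147.91] loc [  0.17  55.79 147.91] tipL [-0.76 55.25 64.91] flatgap0 -0.25 lean [-0.0112 -0.0064] yaw 2.923 F [ 0.51 -1.12 -0.87] M [-0.38  -0.027 -0.068] 0.189
```

Request:
{"name": "arm_command", "arguments": {
  "deltas": [
    [[1,0.0005,0.002,0,0],[1,0,0.001,0,0],[1,0,0,0,0]]
  ]
}}

```text
t: 12.87
eef_pos: [530.5, 64.0, 147.9]
tcp_rot: [-3.135, -0.011, 2.923]
ft_force: [0.4, -0.8, -1.7]
opening: 0.186
```

```bash
python3 st.py
```

```text
12.87 tcp [530.54  64.03 147.91] loc [  0.18  55.86 147.91] tipL [-0.74 55.28 64.91] flatgap0 -0.28 lean [-0.0112 -0.0069] yaw 2.9232 F [ 0.55 -0.7  -1.7 ] M [-0.344  0.037 -0.016] 0.186
```

Request:
{"name": "arm_command", "arguments": {
  "deltas": [
    [[1,0,0,0,0],[1,0,0,0,0],[1,0,0,0,0]]
  ]
}}

```text
t: 13.12
eef_pos: [530.5, 64.1, 147.9]
tcp_rot: [-3.135, -0.011, 2.923]
ft_force: [-0.8, -2.1, -1.3]
opening: 0.186
```

```bash
python3 st.py
```

```text
13.12 tcp [530.53  64.07 147.93] loc [  0.17  55.89 147.93] tipL [-0.76 55.32 64.94] flatgap0 -0.32 lean [-0.0112 -0.0068] yaw 2.9231 F [-0.29 -2.24 -1.32] M [-0.479  0.003  0.018] 0.186
```

Request:
{"name": "arm_command", "arguments": {
  "deltas": [
    [[1,0,0,0,0],[1,0,0,0,0],[1,0,0,0,0],[1,0,0,0,0]]
  ]
}}

```text
t: 13.45
eef_pos: [530.5, 64.1, 147.9]
tcp_rot: [-3.135, -0.011, 2.923]
ft_force: [0.1, -2.4, -1.9]
opening: 0.186
```

```bash
python3 st.py
```

```text
13.45 tcp [530.55  64.05 147.91] loc [  0.19  55.88 147.91] tipL [-0.74 55.31 64.92] flatgap0 -0.31 lean [-0.0112 -0.0068] yaw 2.9231 F [ 0.6  -2.33 -1.87] M [-0.527  0.017 -0.064] 0.186
```

Request:
{"name": "arm_command", "arguments": {
  "deltas": [
    [[1,0,0,-0.02,0],[1,0,0,-0.02,0]]
  ]
}}

```text
t: 13.62
eef_pos: [530.7, 64.0, 144.1]
tcp_rot: [-3.135, -0.01, 2.923]
ft_force: [-0.6, -2.6, -1.1]
opening: 0.189
```

```bash
python3 st.py
```

```text
13.62 tcp [530.71  64.01 144.08] loc [  0.35  55.87 144.08] tipL [-0.52 55.31 61.08] flatgap0 -0.31 lean [-0.0104 -0.0068] yaw 2.9233 F [-0.05 -2.68 -1.06] M [-0.507 -0.024  0.036] 0.189
```

Request:
{"name": "arm_command", "arguments": {
  "deltas": [
    [[1,0,0,-0.02,0],[1,0,0,-0.02,0]]
  ]
}}

```text
t: 13.78
eef_pos: [530.7, 64.0, 139.6]
tcp_rot: [-3.135, -0.01, 2.923]
ft_force: [-0.8, -2.1, -0.9]
opening: 0.185
```

```bash
python3 st.py
```

```text
13.78 tcp [530.7   63.96 139.61] loc [  0.36  55.82 139.61] tipL [-0.51 55.25 56.62] flatgap0 -0.25 lean [-0.0104 -0.0069] yaw 2.9232 F [-0.33 -2.19 -0.95] M [-0.554 -0.057 -0.028] 0.185
```

Request:
{"name": "arm_command", "arguments": {
  "deltas": [
    [[1,0,0,-0.02,0],[1,0,0,-0.02,0],[1,0,0,-0.02,0]]
  ]
}}

```text
t: 14.03
eef_pos: [530.6, 63.9, 132.8]
tcp_rot: [-3.135, -0.011, 2.923]
ft_force: [-0.4, -2.7, -0.1]
opening: 0.185
```

```bash
python3 st.py
```

```text
14.03 tcp [530.64  63.94 132.77] loc [  0.3   55.79 132.77] tipL [-0.59 55.22 49.78] flatgap0 -0.22 lean [-0.0107 -0.0069] yaw 2.9231 F [ 0.22 -2.74 -0.14] M [-0.51   0.027  0.005] 0.185
```

Request:
{"name": "arm_command", "arguments": {
  "deltas": [
    [[1,0,0,-0.02,0],[1,0,0,-0.02,0],[1,0,0,-0.02,0]]
  ]
}}

```text
t: 14.28
eef_pos: [530.6, 63.9, 126.0]
tcp_rot: [-3.135, -0.011, 2.923]
ft_force: [-1.7, -2.5, -0.5]
opening: 0.187
```

```bash
python3 st.py
```

```text
14.28 tcp [530.61  63.92 125.98] loc [  0.28  55.76 125.98] tipL [-0.63 55.18 42.99] flatgap0 -0.18 lean [-0.0109 -0.007 ] yaw 2.9231 F [-1.14 -2.83 -0.47] M [-0.619  0.007 -0.058] 0.187
```

Request:
{"name": "arm_command", "arguments": {
  "deltas": [
    [[1,0,0,-0.02,0],[1,0,0,-0.02,0],[1,0,0,-0.02,0]]
  ]
}}

```text
t: 14.53
eef_pos: [530.9, 63.9, 120.0]
tcp_rot: [-3.135, -0.01, 2.923]
ft_force: [-2.8, -2.6, 14.8]
opening: 0.192
```

```bash
python3 st.py
```

```text
14.53 tcp [530.92  63.88 119.96] loc [  0.59  55.79 119.96] tipL [-0.24 55.23 36.97] flatgap0 -0.23 lean [-0.01   -0.0068] yaw 2.923 F [-2.15 -3.11 14.85] M [-0.961  0.533 -0.112] 0.192
```

Request:
{"name": "arm_command", "arguments": {
  "deltas": [
    [[1,0,0,-0.02,0],[1,0,0,-0.02,0]]
  ]
}}

```text
t: 14.7
eef_pos: [531.6, 63.7, 117.7]
tcp_rot: [-3.135, -0.008, 2.923]
ft_force: [-4.0, -3.8, 15.4]
opening: 0.191
```

```bash
python3 st.py
```

```text
14.7 tcp [531.59  63.74 117.66] loc [  1.27  55.8  117.66] tipL [ 0.64 55.26 34.66] flatgap0 -0.26 lean [-0.0076 -0.0066] yaw 2.9231 F [-3.06 -4.58 15.43] M [-0.99   0.774 -0.115] 0.191
```

Request:
{"name": "arm_command", "arguments": {
  "deltas": [
    [[1,0,0,-0.02,0],[1,0,0,-0.02,0]]
  ]
}}

```text
t: 14.87
eef_pos: [532.2, 63.6, 115.7]
tcp_rot: [-3.135, -0.005, 2.923]
ft_force: [-3.5, -2.7, 15.1]
opening: 0.185
```

```bash
python3 st.py
```

```text
14.87 tcp [532.16  63.55 115.72] loc [  1.87  55.74 115.72] tipL [ 1.46 55.22 32.72] flatgap0 -0.22 lean [-0.005  -0.0064] yaw 2.923 F [-2.84 -3.42 15.1 ] M [-0.996  0.726 -0.147] 0.185
```

Request:
{"name": "arm_command", "arguments": {
  "deltas": [
    [[1,-0.003,0.001,-0.02,0],[1,-0.003,0,-0.02,0],[1,-0.003,0,-0.02,0]]
  ]
}}

```text
t: 15.12
eef_pos: [532.7, 63.4, 113.1]
tcp_rot: [-3.136, 0.0, 2.923]
ft_force: [-3.2, -2.1, 14.6]
opening: 0.19
```

```bash
python3 st.py
```

```text
15.12 tcp [532.65  63.38 113.12] loc [  2.39  55.69 113.12] tipL [ 2.43 55.22 30.12] flatgap0 -0.22 lean [ 0.0005 -0.0056] yaw 2.9228 F [-2.62 -2.78 14.64] M [-0.866  0.551 -0.118] 0.19
```

Request:
{"name": "arm_command", "arguments": {
  "deltas": [
    [[1,-0.003,0,-0.02,0],[1,-0.003,0,-0.02,0]]
  ]
}}

```text
t: 15.28
eef_pos: [533.0, 63.3, 111.4]
tcp_rot: [-3.137, 0.004, 2.923]
ft_force: [-3.2, -2.8, 14.4]
opening: 0.191
```

```bash
python3 st.py
```

```text
15.28 tcp [532.98  63.29 111.4 ] loc [  2.73  55.67 111.4 ] tipL [ 3.08 55.25 28.4 ] flatgap0 -0.25 lean [ 0.0043 -0.005 ] yaw 2.9227 F [-2.53 -3.4  14.41] M [-0.854  0.522 -0.117] 0.191
```

Request:
{"name": "arm_command", "arguments": {
  "deltas": [
    [[1,-0.004,0,-0.02,0],[1,-0.004,0,-0.02,0]]
  ]
}}

```text
t: 15.45
eef_pos: [533.2, 63.2, 109.5]
tcp_rot: [-3.137, 0.008, 2.922]
ft_force: [-2.3, -2.4, 12.6]
opening: 0.192
```

```bash
python3 st.py
```

```text
15.45 tcp [533.25  63.17 109.54] loc [  3.02  55.61 109.54] tipL [ 3.69 55.26 26.54] flatgap0 -0.26 lean [ 0.0082 -0.0042] yaw 2.9223 F [-1.71 -2.81 12.57] M [-0.843  0.483 -0.09 ] 0.192
```

Request:
{"name": "arm_command", "arguments": {
  "deltas": [
    [[1,-0.003,0,-0.02,0],[1,-0.002,0,-0.02,0]]
  ]
}}

```text
t: 15.62
eef_pos: [533.6, 63.1, 107.4]
tcp_rot: [-3.138, 0.012, 2.922]
ft_force: [-2.1, -3.5, 9.1]
opening: 0.19
```

```bash
python3 st.py
```

```text
15.62 tcp [533.59  63.05 107.42] loc [  3.38  55.57 107.42] tipL [ 4.34 55.27 24.42] flatgap0 -0.27 lean [ 0.0116 -0.0036] yaw 2.9221 F [-1.28 -3.88  9.09] M [-0.802  0.462 -0.108] 0.19
```

Request:
{"name": "arm_command", "arguments": {
  "deltas": [
    [[1,-0.002,0,-0.02,0],[1,-0.002,0,-0.02,0]]
  ]
}}

```text
t: 15.78
eef_pos: [534.0, 62.9, 104.9]
tcp_rot: [-3.139, 0.015, 2.922]
ft_force: [-2.2, -2.6, 9.7]
opening: 0.189
```

```bash
python3 st.py
```

```text
15.78 tcp [533.98  62.92 104.94] loc [  3.78  55.52 104.94] tipL [ 4.99 55.27 21.95] flatgap0 -0.27 lean [ 0.0145 -0.003 ] yaw 2.9217 F [-1.55 -3.02  9.72] M [-0.768  0.33  -0.143] 0.189
```

Request:
{"name": "arm_command", "arguments": {
  "deltas": [
    [[1,-0.002,0,-0.02,0],[1,-0.002,0,-0.02,0]]
  ]
}}

```text
t: 15.95
eef_pos: [534.4, 62.8, 102.4]
tcp_rot: [-3.139, 0.018, 2.921]
ft_force: [-1.5, -3.0, 9.1]
opening: 0.182
```

```bash
python3 st.py
```

```text
15.95 tcp [534.41  62.81 102.43] loc [  4.23  55.51 102.43] tipL [ 5.69 55.31 19.45] flatgap0 -0.31 lean [ 0.0176 -0.0024] yaw 2.9214 F [-0.77 -3.29  9.13] M [-0.789  0.373 -0.162] 0.182
```

Request:
{"name": "arm_command", "arguments": {
  "deltas": [
    [[1,-0.003,0,-0.025,0],[1,-0.003,0,-0.025,0]]
  ]
}}

```text
t: 16.12
eef_pos: [534.8, 62.7, 99.0]
tcp_rot: [-3.14, 0.021, 2.921]
ft_force: [-2.0, -3.5, 10.7]
opening: 0.189
```

```bash
python3 st.py
```

```text
16.12 tcp [534.83  62.67  98.99] loc [ 4.67 55.47 98.99] tipL [ 6.41 55.32 16.01] flatgap0 -0.32 lean [ 0.0211 -0.0018] yaw 2.9211 F [-1.16 -3.87 10.7 ] M [-0.783  0.291 -0.059] 0.189
```

Request:
{"name": "arm_command", "arguments": {
  "deltas": [
    [[1,-0.003,0,-0.02,0],[1,-0.003,0,-0.015,0]]
  ]
}}

```text
t: 16.28
eef_pos: [535.1, 62.6, 96.8]
tcp_rot: [-3.141, 0.024, 2.921]
ft_force: [-2.9, -3.2, 10.3]
opening: 0.189
```

```bash
python3 st.py
```

```text
16.28 tcp [535.14  62.55  96.84] loc [ 5.   55.42 96.84] tipL [ 7.   55.33 13.86] flatgap0 -0.33 lean [ 0.0241 -0.0011] yaw 2.9206 F [-2.16 -3.72 10.34] M [-0.657  0.392 -0.119] 0.189
```

Request:
{"name": "arm_command", "arguments": {
  "deltas": [
    [[1,-0.002,0,-0.015,0]]
  ]
}}

```text
t: 16.37
eef_pos: [535.3, 62.6, 96.1]
tcp_rot: [-3.141, 0.025, 2.921]
ft_force: [-3.9, -3.5, 10.2]
opening: 0.187
```

```bash
python3 st.py
```

```text
16.37 tcp [535.28  62.55  96.05] loc [ 5.13 55.45 96.05] tipL [ 7.25 55.39 13.08] flatgap0 -0.39 lean [ 0.0255 -0.0008] yaw 2.9206 F [-3.01 -4.22 10.21] M [-0.783  0.41  -0.083] 0.187
```

Request:
{"name": "arm_command", "arguments": {
  "deltas": [
    [[1,-0.002,0,-0.015,0]]
  ]
}}

```text
t: 16.45
eef_pos: [535.4, 62.5, 95.3]
tcp_rot: [-3.141, 0.027, 2.92]
ft_force: [-2.5, -1.8, 9.7]
opening: 0.186
```

```bash
python3 st.py
```

```text
16.45 tcp [535.42  62.51  95.26] loc [ 5.28 55.44 95.26] tipL [ 7.49 55.39 12.29] flatgap0 -0.39 lean [ 0.0267 -0.0005] yaw 2.9205 F [-2.06 -2.28  9.72] M [-0.781  0.42  -0.099] 0.186
```

Request:
{"name": "arm_command", "arguments": {
  "deltas": [
    [[1,-0.002,0,-0.015,0]]
  ]
}}

```text
t: 16.53
eef_pos: [535.7, 62.4, 94.9]
tcp_rot: [-3.141, 0.028, 2.92]
ft_force: [-5.8, -3.4, 24.9]
opening: 0.189
```

```bash
python3 st.py
```

```text
16.53 tcp [535.67  62.45  94.91] loc [ 5.54 55.43 94.91] tipL [ 7.89 55.41 11.94] flatgap0 -0.41 lean [ 0.0283 -0.0002] yaw 2.9204 F [-4.92 -4.54 24.86] M [-0.826  1.184 -0.064] 0.189
```

Request:
{"name": "arm_command", "arguments": {
  "deltas": [
    [[1,-0.002,0,-0.013,0]]
  ]
}}

```text
t: 16.62
eef_pos: [535.8, 62.5, 94.9]
tcp_rot: [3.141, 0.03, 2.92]
ft_force: [-6.3, -2.2, 19.8]
opening: 0.188
```

```bash
python3 st.py
```

```text
16.62 tcp [535.75  62.46  94.9 ] loc [ 5.61 55.46 94.9 ] tipL [ 8.07 55.47 11.93] flatgap0 -0.47 lean [0.0296 0.0001] yaw 2.9203 F [-5.62 -3.53 19.76] M [-0.872  1.354 -0.08 ] 0.188
```

Request:
{"name": "arm_command", "arguments": {
  "deltas": [
    [[1,0,0,0.005,0],[1,0,0,0.01,0]]
  ]
}}

```text
t: 16.78
eef_pos: [535.3, 62.5, 96.0]
tcp_rot: [3.141, 0.029, 2.92]
ft_force: [3.3, -1.0, -10.4]
opening: 0.189
```

```bash
python3 st.py
```

```text
16.78 tcp [535.3   62.53  95.98] loc [ 5.16 55.43 95.98] tipL [ 7.55 55.45 13.02] flatgap0 -0.45 lean [0.0288 0.0002] yaw 2.9201 F [  3.41  -0.27 -10.35] M [-0.343 -0.446 -0.078] 0.189
```

Request:
{"name": "arm_command", "arguments": {
  "deltas": [
    [[1,0,0,0.02,0],[1,0,0,0.02,0]]
  ]
}}

```text
t: 16.95
eef_pos: [534.8, 62.7, 98.7]
tcp_rot: [3.142, 0.027, 2.92]
ft_force: [0.3, -1.9, -10.3]
opening: 0.187
```

```bash
python3 st.py
```

```text
16.95 tcp [534.78  62.67  98.74] loc [ 4.61 55.45 98.74] tipL [ 6.83 55.45 15.77] flatgap0 -0.45 lean [ 0.0267 -0.    ] yaw 2.92 F [  0.75  -1.8  -10.26] M [-0.243 -0.189 -0.006] 0.187
```

Request:
{"name": "arm_command", "arguments": {
  "deltas": [
    [[1,0,0,0.025,0],[1,0,0,0.025,0],[1,0,0,0.025,0],[1,0,0,0.025,0]]
  ]
}}

```text
t: 17.28
eef_pos: [533.9, 62.9, 108.4]
tcp_rot: [-3.141, 0.023, 2.92]
ft_force: [-0.4, -1.5, -5.2]
opening: 0.185
```

```bash
python3 st.py
```

```text
17.28 tcp [533.9   62.86 108.44] loc [  3.72  55.45 108.44] tipL [ 5.66 55.4  25.46] flatgap0 -0.4 lean [ 0.0234 -0.0005] yaw 2.92 F [-0.03 -1.49 -5.15] M [-0.368  0.08  -0.037] 0.185
```

Request:
{"name": "arm_command", "arguments": {
  "deltas": [
    [[1,0,0,0.025,0],[1,0,0,0.025,0],[1,0,0,0.03,0],[1,0,0,0.03,0]]
  ]
}}

```text
t: 17.62
eef_pos: [534.6, 62.7, 122.2]
tcp_rot: [-3.141, 0.026, 2.92]
ft_force: [-0.7, -2.5, -2.3]
opening: 0.187
```

```bash
python3 st.py
```

```text
17.62 tcp [534.65  62.7  122.21] loc [  4.48  55.46 122.21] tipL [ 6.66 55.44 39.24] flatgap0 -0.44 lean [ 0.0262 -0.0002] yaw 2.9202 F [-0.08 -2.61 -2.32] M [-0.518  0.05  -0.042] 0.187
```

Request:
{"name": "arm_command", "arguments": {
  "deltas": [
    [[1,0,-0.002,0.05,0],[1,0,0,0.1,0],[1,0,0,0.15,0],[1,0,0,0.15,0],[1,0,0,0.08,0],[1,0,0,0.03,0],[1,0,0,0,0]]
  ]
}}

```text
t: 18.2
eef_pos: [535.8, 63.3, 186.0]
tcp_rot: [3.139, 0.032, 2.92]
ft_force: [0.4, -0.4, -1.7]
opening: 0.189
```

```bash
python3 st.py
```

```text
18.2 tcp [535.75  63.31 186.03] loc [  5.43  56.29 186.03] tipL [  8.05  56.49 103.07] flatgap0 -1.49 lean [0.0316 0.0024] yaw 2.92 F [ 0.45 -0.28 -1.72] M [ 0.013 -0.027 -0.035] 0.189
```

Request:
{"name": "arm_command", "arguments": {
  "deltas": [
    [[1,-0.3,0,0,0],[1,-0.3,0,0,0],[1,0,0,0,0],[1,0,0,0,0]]
  ]
}}

```text
t: 18.53
eef_pos: [473.4, 63.4, 184.9]
tcp_rot: [3.139, 0.031, 2.92]
ft_force: [1.1, -0.2, -1.3]
opening: 0.185
```

```bash
python3 st.py
```

```text
18.53 tcp [473.4   63.42 184.88] loc [-55.44  42.8  184.88] tipL [-52.85  43.02 101.92] flatgap0 11.98 lean [0.0312 0.0027] yaw 2.9197 F [ 1.15  0.08 -1.27] M [0.032 0.061 0.023] 0.185
```

Request:
{"name": "arm_command", "arguments": {
  "deltas": [
    [[1,0,-0.35,0,0],[1,0,-0.35,0,0],[1,0,-0.35,0,0],[1,0,0,0,0]]
  ]
}}

```text
t: 18.87
eef_pos: [474.5, -43.5, 184.1]
tcp_rot: [3.139, 0.032, 2.926]
ft_force: [0.5, 0.7, -0.9]
opening: 0.187
```

```bash
python3 st.py
```

```text
18.87 tcp [474.5  -43.54 184.07] loc [-31.03 -61.35 184.07] tipL [-28.4  -61.09 101.11] flatgap0 116.09 lean [0.0317 0.0032] yaw 2.9263 F [ 0.36  0.85 -0.86] M [0.061 0.02  0.005] 0.187
```

Request:
{"name": "arm_command", "arguments": {
  "deltas": [
    [[1,0,0.35,0,0],[1,0,0.35,0,0],[1,0,0.3,0,0],[1,0,0,0,0],[1,0,0,0,0]]
  ]
}}

```text
t: 19.28
eef_pos: [477.5, 56.2, 182.3]
tcp_rot: [3.139, 0.031, 2.916]
ft_force: [0.1, -0.2, -1.1]
opening: 0.186
```

```bash
python3 st.py
```

```text
19.28 tcp [477.48  56.24 182.26] loc [-49.89  36.68 182.26] tipL [-47.29  36.91  99.3 ] flatgap0 18.09 lean [0.0314 0.0028] yaw 2.9162 F [ 0.12 -0.19 -1.13] M [ 0.004  0.028 -0.054] 0.186
```

Request:
{"name": "arm_command", "arguments": {
  "deltas": [
    [[1,0,0,0,-0.1],[1,0,0,0,-0.1],[1,0,0,0,0]]
  ]
}}

```text
t: 19.53
eef_pos: [478.4, 56.1, 181.4]
tcp_rot: [3.139, 0.03, 2.755]
ft_force: [0.6, -0.4, -1.7]
opening: 0.192
```

```bash
python3 st.py
```

```text
19.53 tcp [478.39  56.05 181.37] loc [-48.97  36.69 181.37] tipL [-46.44  36.49  98.41] flatgap0 18.51 lean [ 0.0305 -0.0024] yaw 2.7545 F [ 0.64 -0.22 -1.71] M [ 0.007  0.071 -0.007] 0.192
```

Request:
{"name": "arm_command", "arguments": {
  "deltas": [
    [[1,0,0,0,0.1],[1,0,0,0,0.1],[1,0,0,0,0]]
  ]
}}

```text
t: 19.78
eef_pos: [479.2, 54.5, 180.8]
tcp_rot: [3.139, 0.03, 2.923]
ft_force: [0.4, -0.5, -1.1]
opening: 0.184
```

```bash
python3 st.py
```

```text
19.78 tcp [479.18  54.54 180.8 ] loc [-47.87  35.39 180.8 ] tipL [-45.38  35.6   97.84] flatgap0 19.4 lean [0.03   0.0025] yaw 2.9227 F [ 0.51 -0.37 -1.08] M [0.013 0.037 0.036] 0.184
```

Request:
{"name": "arm_command", "arguments": {
  "deltas": [
    [[1,0,0,0.35,0],[1,0,0,0.35,0],[1,0,0,0,0],[1,0,0,0,0],[1,0,0,0,0]]
  ]
}}

```text
t: 20.2
eef_pos: [479.2, 52.3, 251.9]
tcp_rot: [3.14, 0.027, 2.918]
ft_force: [-0.8, -0.4, -1.6]
opening: 0.188
```

```bash
python3 st.py
```

```text
20.2 tcp [479.2   52.33 251.9 ] loc [-47.37  33.24 251.9 ] tipL [-45.12  33.37 168.93] flatgap0 21.63 lean [0.0271 0.0016] yaw 2.918 F [-0.64 -0.58 -1.65] M [0.023 0.015 0.014] 0.188
```

Request:
{"name": "arm_command", "arguments": {
  "deltas": [
    [[1,0.04,-0.02,-0.05,0],[1,0.08,-0.05,-0.1,0],[1,0.1,-0.06,-0.15,0.002],[1,0.1,-0.06,-0.17,0.002],[1,0.06,-0.04,-0.13,0.002],[1,0.03,-0.02,-0.08,0],[1,0.02,0,-0.04,0],[1,0,0,-0.02,0],[1,0,0,-0.01,0],[1,0,0,0,0]]
  ]
}}

```text
t: 21.03
eef_pos: [523.7, 23.8, 161.7]
tcp_rot: [-3.141, 0.015, 2.921]
ft_force: [-0.7, -0.3, -1.4]
opening: 0.189
```

```bash
python3 st.py
python3 - <<'E'
from cell import env
from h import *
c=env.read_camera("scene"); pickle.dump(c,open("scene6.pkl","wb"))
crop(c["frame"],170,150,110,100,6,"pics/s6.png")
E
```

```text
21.03 tcp [523.7   23.85 161.71] loc [  2.28  15.15 161.71] tipL [ 3.53 15.14 78.72] flatgap0 39.86 lean [ 0.015  -0.0001] yaw 2.9208 F [-0.59 -0.4  -1.39] M [ 0.045  0.054 -0.01 ] 0.189
```

View pics/s6.png

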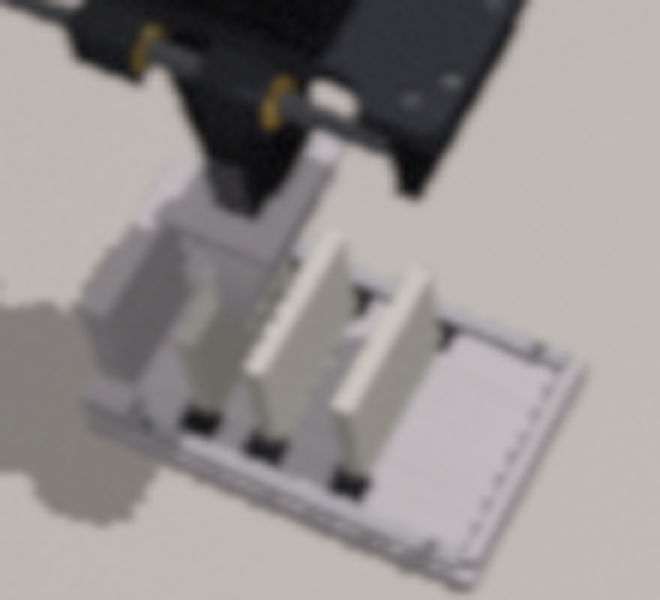

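Request:
{"name": "arm_command", "arguments": {
  "deltas": [
    [[1,0.005,0.028,0,0.001],[1,0,0,0,0],[1,0,0,0,0]]
  ]
}}

```text
t: 21.33
eef_pos: [524.5, 27.4, 163.7]
tcp_rot: [3.141, 0.018, 2.922]
ft_force: [0.0, 0.9, -0.9]
opening: 0.191
```

```bash
python3 st.py
```

```text
21.33 tcp [524.45  27.41 163.65] loc [  2.23  18.8  163.65] tipL [ 3.74 18.83 80.66] flatgap0 36.17 lean [0.0182 0.0004] yaw 2.9223 F [-0.14  0.86 -0.86] M [ 0.047  0.072 -0.01 ] 0.191
```

Request:
{"name": "arm_command", "arguments": {
  "deltas": [
    [[1,0,0,-0.03,0],[1,0,0,-0.05,0],[1,0,0,-0.04,0],[1,0,0,-0.02,0],[1,0,0,0,0],[1,0,0,0,0]]
  ]
}}

```text
t: 21.83
eef_pos: [524.4, 27.7, 148.9]
tcp_rot: [3.141, 0.02, 2.923]
ft_force: [-0.9, 0.6, -1.3]
opening: 0.189
```

```bash
python3 st.py
```

```text
21.83 tcp [524.41  27.73 148.94] loc [  2.13  19.09 148.94] tipL [ 3.77 19.15 65.96] flatgap0 35.85 lean [0.0198 0.0007] yaw 2.9229 F [-0.98  0.37 -1.33] M [0.024 0.058 0.03 ] 0.189
```

Request:
{"name": "arm_command", "arguments": {
  "deltas": [
    [[1,0.002,0.01,-0.01,0],[1,0,0,0,0],[1,0,0,0,0]]
  ]
}}

```text
t: 22.08
eef_pos: [524.7, 28.8, 147.7]
tcp_rot: [3.141, 0.02, 2.923]
ft_force: [0.4, -0.1, -0.6]
opening: 0.188
```

```bash
python3 st.py
```

```text
22.08 tcp [524.67  28.78 147.74] loc [  2.15  20.17 147.74] tipL [ 3.77 20.22 64.76] flatgap0 34.78 lean [0.0196 0.0006] yaw 2.9227 F [ 0.39 -0.03 -0.61] M [-0.048  0.047 -0.021] 0.188
```

Request:
{"name": "arm_command", "arguments": {
  "deltas": [
    [[1,0.001,0.004,0,0],[1,0,0,0,0]]
  ]
}}

```text
t: 22.25
eef_pos: [524.9, 29.2, 147.9]
tcp_rot: [3.141, 0.02, 2.923]
ft_force: [0.1, 0.2, -1.2]
opening: 0.188
```

```bash
python3 st.py
```

```text
22.25 tcp [524.89  29.2  147.87] loc [  2.27  20.63 147.87] tipL [ 3.91 20.69 64.89] flatgap0 34.31 lean [0.0198 0.0007] yaw 2.9227 F [ 0.1   0.21 -1.17] M [-0.002  0.069  0.005] 0.188
```

Request:
{"name": "arm_command", "arguments": {
  "deltas": [
    [[1,0.001,0.003,0,0]]
  ]
}}

```text
t: 22.33
eef_pos: [525.0, 29.5, 147.9]
tcp_rot: [3.141, 0.02, 2.923]
ft_force: [-0.2, -0.5, -0.7]
opening: 0.187
```

```bash
python3 st.py
```

```text
22.33 tcp [524.99  29.51 147.94] loc [  2.3   20.96 147.94] tipL [ 3.96 21.01 64.95] flatgap0 33.99 lean [0.0199 0.0007] yaw 2.9227 F [-0.1  -0.54 -0.71] M [ 0.003 -0.006 -0.009] 0.187
```

Request:
{"name": "arm_command", "arguments": {
  "deltas": [
    [[1,0,0.003,0,0]]
  ]
}}

```text
t: 22.42
eef_pos: [525.1, 29.8, 148.0]
tcp_rot: [3.141, 0.02, 2.923]
ft_force: [-0.4, 0.7, -0.7]
opening: 0.189
```

```bash
python3 st.py
```

```text
22.42 tcp [525.06  29.81 148.01] loc [  2.3   21.26 148.01] tipL [ 3.97 21.32 65.03] flatgap0 33.68 lean [0.0201 0.0007] yaw 2.9227 F [-0.59  0.6  -0.75] M [-0.038  0.058 -0.02 ] 0.189
```

Request:
{"name": "arm_command", "arguments": {
  "deltas": [
    [[1,0,0.002,0,0]]
  ]
}}

```text
t: 22.5
eef_pos: [525.1, 30.0, 148.1]
tcp_rot: [3.141, 0.02, 2.923]
ft_force: [-0.1, -0.6, -1.8]
opening: 0.19
```

```bash
python3 st.py
```

```text
22.5 tcp [525.06  30.05 148.06] loc [  2.25  21.5  148.06] tipL [ 3.93 21.55 65.08] flatgap0 33.45 lean [0.0202 0.0007] yaw 2.9227 F [ 0.06 -0.64 -1.79] M [-0.187  0.024 -0.   ] 0.19
```

Request:
{"name": "arm_command", "arguments": {
  "deltas": [
    [[1,0,0.001,0,0]]
  ]
}}

```text
t: 22.58
eef_pos: [525.0, 30.1, 148.1]
tcp_rot: [3.141, 0.02, 2.923]
ft_force: [-0.1, -0.8, -2.1]
opening: 0.191
```

```bash
python3 st.py
```

```text
22.58 tcp [525.05  30.09 148.06] loc [  2.23  21.54 148.06] tipL [ 3.91 21.58 65.08] flatgap0 33.42 lean [0.0202 0.0005] yaw 2.9228 F [ 0.12 -0.84 -2.06] M [-0.321 -0.065 -0.004] 0.191
```

Request:
{"name": "arm_command", "arguments": {
  "deltas": [
    [[1,0,0,0,0]]
  ]
}}

```text
t: 22.67
eef_pos: [525.0, 30.0, 148.1]
tcp_rot: [3.141, 0.02, 2.923]
ft_force: [-0.7, -0.1, -1.0]
opening: 0.189
```

```bash
python3 st.py
```

```text
22.67 tcp [525.04  30.02 148.06] loc [  2.24  21.47 148.06] tipL [ 3.92 21.5  65.08] flatgap0 33.5 lean [0.0202 0.0004] yaw 2.9229 F [-0.68 -0.28 -1.02] M [-0.16  -0.01  -0.041] 0.189
```

Request:
{"name": "arm_command", "arguments": {
  "deltas": [
    [[1,0.0005,0.002,0,0],[1,0,0.001,0,0]]
  ]
}}

```text
t: 22.83
eef_pos: [525.1, 30.2, 148.1]
tcp_rot: [-3.142, 0.02, 2.923]
ft_force: [-0.0, -1.7, -1.6]
opening: 0.19
```

```bash
python3 st.py
```

```text
22.83 tcp [525.08  30.15 148.07] loc [  2.25  21.61 148.07] tipL [ 3.92 21.61 65.09] flatgap0 33.39 lean [0.0202 0.    ] yaw 2.923 F [ 0.33 -1.67 -1.58] M [-0.316 -0.012 -0.037] 0.19
```

Request:
{"name": "arm_command", "arguments": {
  "deltas": [
    [[1,0,0.001,0,0],[1,0,0.001,0,0]]
  ]
}}

```text
t: 23.0
eef_pos: [525.0, 30.2, 148.1]
tcp_rot: [-3.141, 0.02, 2.923]
ft_force: [-0.4, -2.5, -2.2]
opening: 0.185
```

```bash
python3 st.py
```

```text
23.0 tcp [525.04  30.19 148.05] loc [  2.2   21.63 148.05] tipL [ 3.88 21.61 65.07] flatgap0 33.39 lean [ 0.0202 -0.0003] yaw 2.923 F [ 0.16 -2.57 -2.23] M [-0.478 -0.054 -0.067] 0.185
```

Good (~1.8 N); hold for half a second.

Request:
{"name": "arm_command", "arguments": {
  "deltas": [
    [[1,0,0.0005,0,0],[1,0,0.0005,0,0],[1,0,0.0005,0,0]]
  ]
}}

```text
t: 23.25
eef_pos: [525.1, 30.2, 148.1]
tcp_rot: [-3.141, 0.02, 2.923]
ft_force: [0.4, -0.7, -1.2]
opening: 0.188
```

```bash
python3 st.py
```

```text
23.25 tcp [525.08  30.2  148.08] loc [  2.24  21.65 148.08] tipL [ 3.92 21.61 65.09] flatgap0 33.39 lean [ 0.0203 -0.0004] yaw 2.9229 F [ 0.57 -0.63 -1.2 ] M [-0.447 -0.016 -0.013] 0.188
```

Request:
{"name": "arm_command", "arguments": {
  "deltas": [
    [[1,0,0.0005,0,0],[1,0,0.0005,0,0],[1,0,0.0005,0,0]]
  ]
}}

```text
t: 23.5
eef_pos: [525.1, 30.3, 148.1]
tcp_rot: [-3.141, 0.02, 2.923]
ft_force: [0.4, -2.4, -1.8]
opening: 0.19
```

```bash
python3 st.py
```

```text
23.5 tcp [525.07  30.25 148.07] loc [  2.22  21.7  148.07] tipL [ 3.9  21.64 65.09] flatgap0 33.36 lean [ 0.0203 -0.0007] yaw 2.923 F [ 0.94 -2.22 -1.79] M [-0.535 -0.021 -0.033] 0.19
```

Request:
{"name": "arm_command", "arguments": {
  "deltas": [
    [[1,0,0.0005,0,0],[1,0,0,0,0],[1,0,0,0,0]]
  ]
}}

```text
t: 23.75
eef_pos: [525.1, 30.2, 148.1]
tcp_rot: [-3.141, 0.02, 2.923]
ft_force: [-0.4, -2.7, -1.3]
opening: 0.19
```

```bash
python3 st.py
```

```text
23.75 tcp [525.06  30.22 148.09] loc [  2.22  21.67 148.09] tipL [ 3.91 21.6  65.1 ] flatgap0 33.4 lean [ 0.0204 -0.0008] yaw 2.923 F [ 0.19 -2.76 -1.3 ] M [-0.51   0.01  -0.032] 0.19
```

Request:
{"name": "arm_command", "arguments": {
  "deltas": [
    [[1,0,0,-0.02,0],[1,0,0,-0.03,0],[1,0,0,-0.03,0]]
  ]
}}

```text
t: 24.0
eef_pos: [525.3, 30.2, 140.1]
tcp_rot: [-3.141, 0.021, 2.923]
ft_force: [-0.5, -1.7, -0.8]
opening: 0.189
```

```bash
python3 st.py
```

```text
24.0 tcp [525.3   30.18 140.14] loc [  2.46  21.68 140.14] tipL [ 4.24 21.62 57.16] flatgap0 33.38 lean [ 0.0215 -0.0007] yaw 2.9231 F [-0.13 -1.81 -0.83] M [-0.577 -0.021 -0.03 ] 0.189
```

Request:
{"name": "arm_command", "arguments": {
  "deltas": [
    [[1,0,0,-0.03,0],[1,0,0,-0.03,0]]
  ]
}}

```text
t: 24.17
eef_pos: [525.3, 30.1, 133.4]
tcp_rot: [-3.141, 0.021, 2.923]
ft_force: [0.4, -1.9, -0.7]
opening: 0.191
```

```bash
python3 st.py
```

```text
24.17 tcp [525.3   30.15 133.42] loc [  2.47  21.65 133.42] tipL [ 4.25 21.59 50.44] flatgap0 33.41 lean [ 0.0215 -0.0007] yaw 2.923 F [ 0.77 -1.73 -0.68] M [-0.563  0.027 -0.067] 0.191
```

Request:
{"name": "arm_command", "arguments": {
  "deltas": [
    [[1,0,-0.001,-0.03,0],[1,0,0,-0.03,0]]
  ]
}}

```text
t: 24.33
eef_pos: [525.3, 30.2, 126.7]
tcp_rot: [-3.141, 0.021, 2.923]
ft_force: [-0.1, 0.2, 8.2]
opening: 0.185
```

```bash
python3 st.py
```

```text
24.33 tcp [525.31  30.2  126.68] loc [  2.46  21.7  126.68] tipL [ 4.24 21.67 43.7 ] flatgap0 33.33 lean [ 0.0214 -0.0004] yaw 2.9227 F [-0.11  0.2   8.24] M [-0.404  0.074 -0.12 ] 0.185
```

Request:
{"name": "arm_command", "arguments": {
  "deltas": [
    [[1,0,0,-0.03,0]]
  ]
}}

```text
t: 24.42
eef_pos: [525.7, 30.2, 123.8]
tcp_rot: [-3.141, 0.022, 2.923]
ft_force: [-1.0, -3.1, 8.1]
opening: 0.192
```

```bash
python3 st.py
```

```text
24.42 tcp [525.73  30.19 123.83] loc [  2.88  21.78 123.83] tipL [ 4.74 21.76 40.85] flatgap0 33.24 lean [ 0.0224 -0.0002] yaw 2.9227 F [-0.29 -3.24  8.15] M [-0.892  0.052 -0.152] 0.192
```

Request:
{"name": "arm_command", "arguments": {
  "deltas": [
    [[1,-0.001,-0.002,-0.03,0]]
  ]
}}

```text
t: 24.5
eef_pos: [526.1, 30.0, 121.1]
tcp_rot: [3.142, 0.024, 2.923]
ft_force: [-1.3, -0.7, 7.5]
opening: 0.187
```

```bash
python3 st.py
```

```text
24.5 tcp [526.09  30.02 121.1 ] loc [  3.26  21.7  121.1 ] tipL [ 5.23 21.7  38.12] flatgap0 33.3 lean [0.0237 0.0001] yaw 2.9225 F [-1.13 -0.95  7.53] M [-0.406  0.197 -0.094] 0.187
```

Request:
{"name": "arm_command", "arguments": {
  "deltas": [
    [[1,-0.001,-0.002,-0.03,0]]
  ]
}}

```text
t: 24.58
eef_pos: [526.5, 29.9, 118.4]
tcp_rot: [3.141, 0.025, 2.922]
ft_force: [-1.0, -0.1, 8.2]
opening: 0.189
```

```bash
python3 st.py
```

```text
24.58 tcp [526.46  29.86 118.42] loc [  3.66  21.62 118.42] tipL [ 5.74 21.66 35.45] flatgap0 33.34 lean [0.025  0.0005] yaw 2.9222 F [-0.9  -0.32  8.18] M [-0.377  0.211 -0.105] 0.189
```

Request:
{"name": "arm_command", "arguments": {
  "deltas": [
    [[1,-0.003,0,-0.03,0]]
  ]
}}

```text
t: 24.67
eef_pos: [526.7, 29.9, 115.8]
tcp_rot: [3.141, 0.027, 2.922]
ft_force: [-0.6, -2.6, 8.1]
opening: 0.186
```

```bash
python3 st.py
```

```text
24.67 tcp [526.7   29.87 115.79] loc [  3.9   21.68 115.79] tipL [ 6.1  21.75 32.82] flatgap0 33.25 lean [0.0266 0.0007] yaw 2.9222 F [-0.03 -2.68  8.1 ] M [-0.817  0.167 -0.119] 0.186
```

Request:
{"name": "arm_command", "arguments": {
  "deltas": [
    [[1,-0.003,0,-0.03,0],[1,-0.003,0,-0.03,0]]
  ]
}}

```text
t: 24.83
eef_pos: [527.1, 29.7, 110.6]
tcp_rot: [3.141, 0.03, 2.922]
ft_force: [-0.4, -1.6, 6.7]
opening: 0.191
```

```bash
python3 st.py
```

```text
24.83 tcp [527.1   29.74 110.59] loc [  4.31  21.65 110.59] tipL [ 6.77 21.73 27.63] flatgap0 33.27 lean [0.0296 0.0011] yaw 2.9221 F [-0.05 -1.64  6.71] M [-0.756  0.124 -0.066] 0.191
```

Request:
{"name": "arm_command", "arguments": {
  "deltas": [
    [[1,-0.003,-0.001,-0.03,0],[1,-0.003,0,-0.03,0]]
  ]
}}

```text
t: 25.0
eef_pos: [527.3, 29.6, 105.1]
tcp_rot: [3.14, 0.032, 2.922]
ft_force: [-0.1, -2.4, 5.3]
opening: 0.191
```

```bash
python3 st.py
```

```text
25.0 tcp [527.34  29.64 105.09] loc [  4.57  21.59 105.09] tipL [ 7.24 21.72 22.13] flatgap0 33.28 lean [0.0322 0.0015] yaw 2.9219 F [ 0.42 -2.38  5.29] M [-0.763  0.046 -0.098] 0.191
```

Request:
{"name": "arm_command", "arguments": {
  "deltas": [
    [[1,-0.003,0,-0.03,0],[1,-0.003,0,-0.03,0]]
  ]
}}

```text
t: 25.17
eef_pos: [527.3, 29.6, 99.1]
tcp_rot: [3.14, 0.034, 2.922]
ft_force: [0.0, -0.9, 4.2]
opening: 0.188
```

```bash
python3 st.py
```

```text
25.17 tcp [527.27  29.62  99.09] loc [ 4.5  21.57 99.09] tipL [ 7.31 21.71 16.14] flatgap0 33.29 lean [0.0338 0.0018] yaw 2.9218 F [ 0.22 -0.89  4.21] M [-0.61   0.001 -0.119] 0.188
```

Request:
{"name": "arm_command", "arguments": {
  "deltas": [
    [[1,-0.001,0,-0.02,0],[1,-0.001,0,-0.01,0]]
  ]
}}

```text
t: 25.33
eef_pos: [527.1, 29.6, 95.5]
tcp_rot: [3.14, 0.034, 2.922]
ft_force: [-0.9, -2.0, 4.9]
opening: 0.188
```

```bash
python3 st.py
```

```text
25.33 tcp [527.11  29.64  95.52] loc [ 4.34 21.55 95.52] tipL [ 7.16 21.7  12.57] flatgap0 33.3 lean [0.0339 0.0018] yaw 2.9217 F [-0.44 -2.16  4.92] M [-0.695  0.003 -0.152] 0.188
```

Request:
{"name": "arm_command", "arguments": {
  "deltas": [
    [[1,-0.001,0,-0.008,0]]
  ]
}}

```text
t: 25.42
eef_pos: [527.3, 29.6, 95.0]
tcp_rot: [3.14, 0.035, 2.922]
ft_force: [-3.6, -2.6, 22.0]
opening: 0.189
```

```bash
python3 st.py
```

```text
25.42 tcp [527.32  29.6   94.97] loc [ 4.55 21.55 94.97] tipL [ 7.43 21.71 12.02] flatgap0 33.29 lean [0.0346 0.0019] yaw 2.9217 F [-2.98 -3.3  22.  ] M [-0.735  0.758 -0.085] 0.189
```

Request:
{"name": "arm_command", "arguments": {
  "deltas": [
    [[1,0,0,0.01,0],[1,0,0,0.02,0]]
  ]
}}

```text
t: 25.58
eef_pos: [526.7, 29.7, 96.9]
tcp_rot: [3.14, 0.033, 2.922]
ft_force: [0.8, -0.4, -6.4]
opening: 0.191
```

```bash
python3 st.py
```

```text
25.58 tcp [526.68  29.75  96.91] loc [ 3.9  21.56 96.91] tipL [ 6.6  21.71 13.95] flatgap0 33.29 lean [0.0326 0.0018] yaw 2.9216 F [ 0.91 -0.24 -6.43] M [-0.348 -0.201 -0.124] 0.191
```

Request:
{"name": "arm_command", "arguments": {
  "deltas": [
    [[1,0,0,0.025,0],[1,0,0,0.025,0],[1,0,0,0.025,0]]
  ]
}}

```text
t: 25.83
eef_pos: [525.6, 30.0, 103.4]
tcp_rot: [3.14, 0.029, 2.922]
ft_force: [1.3, -0.5, -4.4]
opening: 0.186
```

```bash
python3 st.py
```

```text
25.83 tcp [525.6   29.99 103.41] loc [  2.8   21.56 103.41] tipL [ 5.19 21.68 20.44] flatgap0 33.32 lean [0.0289 0.0015] yaw 2.9215 F [ 1.34 -0.21 -4.37] M [-0.369 -0.009 -0.057] 0.186
```

Request:
{"name": "arm_command", "arguments": {
  "deltas": [
    [[1,0,0,0.03,0],[1,0,0,0.03,0],[1,0,0,0.03,0],[1,0,0,0.03,0],[1,0,-0.001,0.03,0],[1,0,-0.002,0.05,0],[1,0,-0.002,0.05,0]]
  ]
}}

```text
t: 26.42
eef_pos: [525.6, 29.7, 131.5]
tcp_rot: [3.14, 0.029, 2.922]
ft_force: [0.2, 0.1, -0.5]
opening: 0.188
```

```bash
python3 st.py
```

```text
26.42 tcp [525.56  29.67 131.46] loc [  2.83  21.24 131.46] tipL [ 5.25 21.4  48.5 ] flatgap0 33.6 lean [0.0292 0.0019] yaw 2.9217 F [ 0.18  0.19 -0.45] M [0.036 0.064 0.051] 0.188
```

Request:
{"name": "arm_command", "arguments": {
  "deltas": [
    [[1,0,-0.003,0.1,0],[1,0,-0.01,0.2,0],[1,0,-0.01,0.35,0],[1,0,-0.02,0.35,0],[1,0,0,0,0],[1,0,0,0,0]]
  ]
}}

```text
t: 26.92
eef_pos: [524.9, 25.8, 239.0]
tcp_rot: [3.138, 0.031, 2.922]
ft_force: [-1.0, -0.5, -2.3]
opening: 0.187
```

```bash
python3 st.py
```

```text
26.92 tcp [524.94  25.77 239.  ] loc [  3.06  17.3  239.  ] tipL [  5.62  17.56 156.03] flatgap0 37.44 lean [0.0308 0.0031] yaw 2.9218 F [-0.84 -0.73 -2.26] M [0.029 0.04  0.031] 0.187
```

Request:
{"name": "arm_command", "arguments": {
  "deltas": [
    [[1,-0.01,-0.03,-0.04,0],[1,-0.02,-0.06,-0.08,0],[1,-0.02,-0.06,-0.12,0],[1,-0.02,-0.06,-0.14,0],[1,-0.015,-0.04,-0.12,0],[1,-0.01,-0.03,-0.06,0],[1,0,-0.01,-0.03,0],[1,0,0,-0.015,0],[1,0,0,-0.005,0],[1,0,0,0,0]]
  ]
}}

```text
t: 27.75
eef_pos: [510.3, -5.9, 166.0]
tcp_rot: [3.139, 0.019, 2.922]
ft_force: [1.0, 0.7, -0.9]
opening: 0.19
```

```bash
python3 st.py
python3 - <<'E'
from cell import env
from h import *
c=env.read_camera("scene"); pickle.dump(c,open("scene7.pkl","wb"))
crop(c["frame"],170,150,110,100,6,"pics/s7.png")
E
```

```text
27.75 tcp [510.26  -5.89 165.97] loc [ -4.35 -16.81 165.97] tipL [ -2.78 -16.6   82.98] flatgap0 71.6 lean [0.0189 0.0025] yaw 2.9218 F [ 0.85  0.93 -0.9 ] M [-0.009  0.015  0.014] 0.19
```

View pics/s7.png

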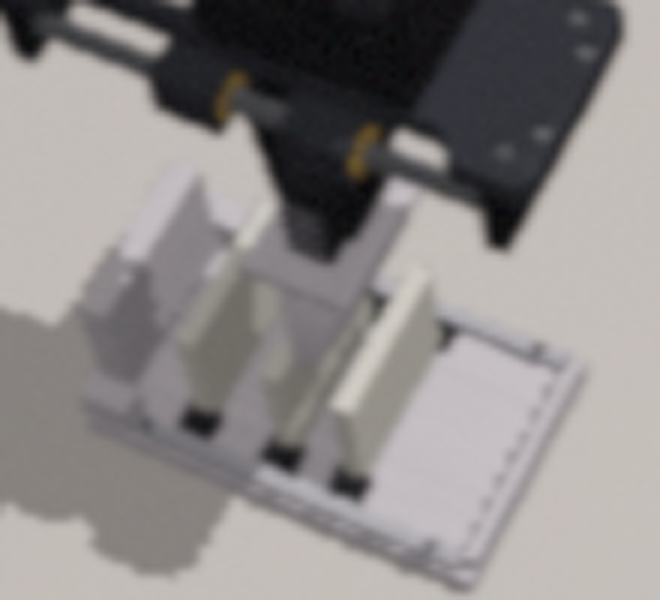

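Request:
{"name": "arm_command", "arguments": {
  "deltas": [
    [[1,0.03,0.01,0,0.001],[1,0,0,-0.02,0],[1,0,0,-0.04,0],[1,0,0,-0.04,0],[1,0,0,-0.03,0],[1,0,0,-0.02,0],[1,0,0,0,0],[1,0,0,0,0]]
  ]
}}

```text
t: 28.47
eef_pos: [514.5, -4.1, 150.9]
tcp_rot: [3.139, 0.022, 2.924]
ft_force: [-0.1, 0.2, -0.9]
opening: 0.19
```

```bash
python3 st.py
```

```text
28.47 tcp [514.48  -4.05 150.9 ] loc [ -0.63 -14.09 150.9 ] tipL [  1.22 -13.85  67.92] flatgap0 68.85 lean [0.0223 0.0029] yaw 2.9241 F [-0.15  0.18 -0.87] M [ 0.019 -0.015 -0.007] 0.19
```

Request:
{"name": "arm_command", "arguments": {
  "deltas": [
    [[1,0,0.003,-0.03,-0.001],[1,0,0,0,0],[1,0,0,0,0]]
  ]
}}

```text
t: 28.72
eef_pos: [514.5, -3.8, 147.7]
tcp_rot: [3.139, 0.022, 2.923]
ft_force: [0.1, -1.1, -1.6]
opening: 0.187
```

```bash
python3 st.py
```

```text
28.72 tcp [514.51  -3.77 147.68] loc [ -0.66 -13.81 147.68] tipL [  1.2  -13.57  64.7 ] flatgap0 68.57 lean [0.0224 0.0029] yaw 2.9232 F [ 0.31 -1.03 -1.61] M [-0.055  0.02   0.034] 0.187
```

Request:
{"name": "arm_command", "arguments": {
  "deltas": [
    [[1,0.001,0.005,0,0],[1,0,0,0,0]]
  ]
}}

```text
t: 28.88
eef_pos: [514.6, -3.2, 147.7]
tcp_rot: [3.139, 0.022, 2.923]
ft_force: [-0.3, -0.3, -1.8]
opening: 0.188
```

```bash
python3 st.py
```

```text
28.88 tcp [514.62  -3.25 147.72] loc [ -0.67 -13.27 147.72] tipL [  1.19 -13.03  64.74] flatgap0 68.03 lean [0.0224 0.0029] yaw 2.923 F [-0.23 -0.32 -1.8 ] M [ 0.032 -0.009 -0.03 ] 0.188
```

Request:
{"name": "arm_command", "arguments": {
  "deltas": [
    [[1,0.001,0.003,0,0]]
  ]
}}

```text
t: 28.97
eef_pos: [514.8, -2.9, 147.8]
tcp_rot: [3.139, 0.023, 2.923]
ft_force: [-0.3, -0.2, -1.2]
opening: 0.189
```

```bash
python3 st.py
```

```text
28.97 tcp [514.77  -2.95 147.77] loc [ -0.59 -12.95 147.77] tipL [  1.29 -12.71  64.79] flatgap0 67.71 lean [0.0226 0.0029] yaw 2.923 F [-0.23 -0.29 -1.18] M [-0.008 -0.021 -0.061] 0.189
```

Request:
{"name": "arm_command", "arguments": {
  "deltas": [
    [[1,0,0.003,0,0]]
  ]
}}

```text
t: 29.05
eef_pos: [514.8, -2.6, 147.9]
tcp_rot: [3.139, 0.023, 2.923]
ft_force: [-0.4, -0.5, -0.6]
opening: 0.19
```

```bash
python3 st.py
```

```text
29.05 tcp [514.82  -2.63 147.86] loc [ -0.61 -12.63 147.86] tipL [  1.28 -12.39  64.88] flatgap0 67.39 lean [0.0227 0.0029] yaw 2.923 F [-0.3  -0.61 -0.64] M [-0.033  0.018 -0.045] 0.19
```

Request:
{"name": "arm_command", "arguments": {
  "deltas": [
    [[1,0,0.002,0,0]]
  ]
}}

```text
t: 29.13
eef_pos: [514.8, -2.5, 147.9]
tcp_rot: [3.139, 0.023, 2.923]
ft_force: [0.3, -2.2, -1.5]
opening: 0.189
```

```bash
python3 st.py
```

```text
29.13 tcp [514.82  -2.49 147.92] loc [ -0.63 -12.49 147.92] tipL [  1.26 -12.26  64.94] flatgap0 67.26 lean [0.0229 0.0027] yaw 2.9231 F [ 0.76 -2.08 -1.51] M [-0.435 -0.029 -0.037] 0.189
```

Request:
{"name": "arm_command", "arguments": {
  "deltas": [
    [[1,0,0.0005,0,0],[1,0,0.0005,0,0]]
  ]
}}

```text
t: 29.3
eef_pos: [514.8, -2.5, 147.9]
tcp_rot: [3.139, 0.023, 2.923]
ft_force: [-0.4, -0.3, -1.0]
opening: 0.184
```

```bash
python3 st.py
```

```text
29.3 tcp [514.78  -2.54 147.9 ] loc [ -0.67 -12.55 147.9 ] tipL [  1.22 -12.35  64.92] flatgap0 67.35 lean [0.0228 0.0024] yaw 2.9232 F [-0.36 -0.4  -0.97] M [-0.216 -0.058 -0.028] 0.184
```

Request:
{"name": "arm_command", "arguments": {
  "deltas": [
    [[1,0,0.0005,0,0],[1,0,0.0005,0,0]]
  ]
}}

```text
t: 29.47
eef_pos: [514.8, -2.5, 147.9]
tcp_rot: [3.139, 0.023, 2.923]
ft_force: [0.1, -1.5, -1.8]
opening: 0.19
```

```bash
python3 st.py
```

```text
29.47 tcp [514.78  -2.49 147.91] loc [ -0.68 -12.5  147.91] tipL [  1.22 -12.31  64.93] flatgap0 67.31 lean [0.0229 0.0023] yaw 2.9233 F [ 0.44 -1.4  -1.76] M [-0.279 -0.04   0.012] 0.19
```

Request:
{"name": "arm_command", "arguments": {
  "deltas": [
    [[1,0,0.0015,0,0],[1,0,0.001,0,0]]
  ]
}}

```text
t: 29.63
eef_pos: [514.8, -2.4, 147.9]
tcp_rot: [3.14, 0.023, 2.923]
ft_force: [-0.2, -0.8, -1.1]
opening: 0.189
```

```bash
python3 st.py
```

```text
29.63 tcp [514.81  -2.41 147.93] loc [ -0.66 -12.42 147.93] tipL [  1.25 -12.26  64.95] flatgap0 67.26 lean [0.023  0.0019] yaw 2.9234 F [ 0.01 -0.82 -1.11] M [-0.549 -0.064 -0.05 ] 0.189
```

Request:
{"name": "arm_command", "arguments": {
  "deltas": [
    [[1,0,0.001,0,0],[1,0,0.001,0,0]]
  ]
}}

```text
t: 29.8
eef_pos: [514.8, -2.4, 147.9]
tcp_rot: [3.14, 0.023, 2.923]
ft_force: [0.1, -2.1, -1.9]
opening: 0.187
```

```bash
python3 st.py
```

```text
29.8 tcp [514.81  -2.38 147.92] loc [ -0.68 -12.38 147.92] tipL [  1.23 -12.25  64.94] flatgap0 67.25 lean [0.023  0.0016] yaw 2.9234 F [ 0.51 -2.04 -1.92] M [-0.594 -0.094 -0.044] 0.187
```

Request:
{"name": "arm_command", "arguments": {
  "deltas": [
    [[1,0,0.0005,0,0],[1,0,0.0005,0,0]]
  ]
}}

```text
t: 29.97
eef_pos: [514.8, -2.4, 147.9]
tcp_rot: [3.14, 0.023, 2.923]
ft_force: [-0.7, -2.7, -1.3]
opening: 0.187
```

```bash
python3 st.py
```

```text
29.97 tcp [514.8   -2.38 147.93] loc [ -0.68 -12.39 147.93] tipL [  1.23 -12.26  64.96] flatgap0 67.26 lean [0.0231 0.0015] yaw 2.9234 F [-0.09 -2.8  -1.29] M [-0.527 -0.051 -0.034] 0.187
```

Request:
{"name": "arm_command", "arguments": {
  "deltas": [
    [[1,0,0.0005,0,0],[1,0,0.0005,0,0]]
  ]
}}

```text
t: 30.13
eef_pos: [514.8, -2.3, 147.9]
tcp_rot: [3.14, 0.023, 2.923]
ft_force: [-1.7, -2.6, -0.7]
opening: 0.188
```

```bash
python3 st.py
```

```text
30.13 tcp [514.8   -2.34 147.91] loc [ -0.69 -12.34 147.91] tipL [  1.22 -12.23  64.94] flatgap0 67.23 lean [0.0231 0.0014] yaw 2.9234 F [-1.06 -2.9  -0.68] M [-0.613 -0.069 -0.076] 0.188
```

Request:
{"name": "arm_command", "arguments": {
  "deltas": [
    [[1,0,0.0005,0,0],[1,0,0,0,0]]
  ]
}}

```text
t: 30.3
eef_pos: [514.8, -2.3, 147.9]
tcp_rot: [3.14, 0.023, 2.924]
ft_force: [-0.3, -1.9, -2.0]
opening: 0.188
```

```bash
python3 st.py
```

```text
30.3 tcp [514.83  -2.35 147.93] loc [ -0.66 -12.35 147.93] tipL [  1.26 -12.25  64.96] flatgap0 67.25 lean [0.0232 0.0013] yaw 2.9235 F [ 0.14 -1.88 -1.99] M [-0.594 -0.043 -0.031] 0.188
```

Request:
{"name": "arm_command", "arguments": {
  "deltas": [
    [[1,0,-0.001,-0.02,0],[1,0,0,-0.03,0],[1,0,0,-0.03,0]]
  ]
}}

```text
t: 30.55
eef_pos: [515.1, -2.5, 140.0]
tcp_rot: [3.14, 0.024, 2.923]
ft_force: [-1.0, -1.2, -0.8]
opening: 0.19
```

```bash
python3 st.py
```

```text
30.55 tcp [515.09  -2.47 140.01] loc [ -0.38 -12.41 140.01] tipL [  1.65 -12.29  57.03] flatgap0 67.29 lean [0.0244 0.0014] yaw 2.9235 F [-0.73 -1.38 -0.8 ] M [-0.593 -0.012 -0.052] 0.19
```

Request:
{"name": "arm_command", "arguments": {
  "deltas": [
    [[1,0,0,-0.03,0],[1,0,0,-0.03,0]]
  ]
}}

```text
t: 30.72
eef_pos: [515.1, -2.5, 133.3]
tcp_rot: [3.14, 0.024, 2.923]
ft_force: [0.2, -2.3, -0.1]
opening: 0.187
```

```bash
python3 st.py
```

```text
30.72 tcp [515.09  -2.45 133.34] loc [ -0.39 -12.39 133.34] tipL [  1.64 -12.27  50.36] flatgap0 67.27 lean [0.0244 0.0015] yaw 2.9235 F [ 0.68 -2.24 -0.08] M [-0.56  -0.004 -0.075] 0.187
```

Request:
{"name": "arm_command", "arguments": {
  "deltas": [
    [[1,0,-0.002,-0.03,0]]
  ]
}}

```text
t: 30.8
eef_pos: [515.0, -2.6, 129.9]
tcp_rot: [3.14, 0.024, 2.923]
ft_force: [0.7, -1.4, -0.8]
opening: 0.187
```

```bash
python3 st.py
```

```text
30.8 tcp [515.04  -2.57 129.91] loc [ -0.41 -12.52 129.91] tipL [  1.6  -12.38  46.93] flatgap0 67.38 lean [0.0242 0.0016] yaw 2.9234 F [ 1.03 -1.2  -0.8 ] M [-0.071  0.057 -0.081] 0.187
```

Request:
{"name": "arm_command", "arguments": {
  "deltas": [
    [[1,0,-0.001,-0.03,0]]
  ]
}}

```text
t: 30.88
eef_pos: [515.0, -2.5, 126.4]
tcp_rot: [3.14, 0.024, 2.923]
ft_force: [-0.9, -1.1, -1.0]
opening: 0.188
```

```bash
python3 st.py
```

```text
30.88 tcp [515.01  -2.52 126.43] loc [ -0.45 -12.48 126.43] tipL [  1.54 -12.33  43.46] flatgap0 67.33 lean [0.024  0.0019] yaw 2.9233 F [-0.62 -1.25 -0.97] M [-0.234 -0.013 -0.038] 0.188
```

Request:
{"name": "arm_command", "arguments": {
  "deltas": [
    [[1,0,-0.001,-0.03,0]]
  ]
}}

```text
t: 30.97
eef_pos: [515.1, -2.5, 123.1]
tcp_rot: [3.14, 0.024, 2.923]
ft_force: [-0.2, 0.0, 3.9]
opening: 0.19
```

```bash
python3 st.py
```

```text
30.97 tcp [515.08  -2.51 123.12] loc [ -0.38 -12.45 123.12] tipL [  1.62 -12.27  40.14] flatgap0 67.27 lean [0.0241 0.0021] yaw 2.9231 F [-0.16  0.    3.93] M [-0.236  0.055 -0.104] 0.19
```

Request:
{"name": "arm_command", "arguments": {
  "deltas": [
    [[1,-0.001,0,-0.03,0]]
  ]
}}

```text
t: 31.05
eef_pos: [515.2, -2.5, 120.0]
tcp_rot: [3.139, 0.025, 2.923]
ft_force: [-1.3, -1.6, 3.8]
opening: 0.189
```

```bash
python3 st.py
```

```text
31.05 tcp [515.18  -2.47 119.96] loc [ -0.29 -12.4  119.96] tipL [  1.74 -12.21  36.99] flatgap0 67.21 lean [0.0245 0.0023] yaw 2.923 F [-0.88 -1.87  3.83] M [-0.526  0.079 -0.05 ] 0.189
```

Request:
{"name": "arm_command", "arguments": {
  "deltas": [
    [[1,-0.002,-0.0005,-0.03,0]]
  ]
}}

```text
t: 31.13
eef_pos: [515.2, -2.5, 116.8]
tcp_rot: [3.139, 0.025, 2.923]
ft_force: [-0.2, -1.0, 3.8]
opening: 0.188
```

```bash
python3 st.py
```

```text
31.13 tcp [515.19  -2.54 116.84] loc [ -0.27 -12.45 116.84] tipL [  1.82 -12.26  33.87] flatgap0 67.26 lean [0.0251 0.0023] yaw 2.9229 F [ 0.01 -1.01  3.79] M [-0.297  0.015 -0.118] 0.188
```

Request:
{"name": "arm_command", "arguments": {
  "deltas": [
    [[1,-0.002,-0.0005,-0.03,0]]
  ]
}}

```text
t: 31.22
eef_pos: [515.2, -2.6, 113.7]
tcp_rot: [3.139, 0.026, 2.923]
ft_force: [0.6, -0.6, 4.0]
opening: 0.189
```

```bash
python3 st.py
```

```text
31.22 tcp [515.16  -2.57 113.72] loc [ -0.29 -12.49 113.72] tipL [  1.83 -12.29  30.75] flatgap0 67.29 lean [0.0256 0.0025] yaw 2.9228 F [ 0.69 -0.42  4.01] M [-0.185  0.054 -0.163] 0.189
```

Request:
{"name": "arm_command", "arguments": {
  "deltas": [
    [[1,-0.001,0,-0.03,0],[1,-0.001,0,-0.03,0]]
  ]
}}

```text
t: 31.38
eef_pos: [515.1, -2.5, 107.3]
tcp_rot: [3.139, 0.026, 2.923]
ft_force: [-0.7, -0.8, 0.7]
opening: 0.188
```

```bash
python3 st.py
```

```text
31.38 tcp [515.07  -2.53 107.28] loc [ -0.39 -12.47 107.28] tipL [  1.78 -12.26  24.31] flatgap0 67.26 lean [0.0261 0.0026] yaw 2.9228 F [-0.48 -0.9   0.68] M [-0.255  0.008 -0.122] 0.188
```

Request:
{"name": "arm_command", "arguments": {
  "deltas": [
    [[1,-0.001,0,-0.03,0],[1,-0.001,0,-0.03,0]]
  ]
}}

```text
t: 31.55
eef_pos: [514.8, -2.5, 100.5]
tcp_rot: [3.139, 0.026, 2.923]
ft_force: [0.2, 0.2, 2.2]
opening: 0.183
```

```bash
python3 st.py
```

```text
31.55 tcp [514.76  -2.48 100.52] loc [ -0.7  -12.49 100.52] tipL [  1.45 -12.27  17.55] flatgap0 67.27 lean [0.026  0.0027] yaw 2.9227 F [0.19 0.24 2.18] M [-0.271  0.047 -0.184] 0.183
```

Request:
{"name": "arm_command", "arguments": {
  "deltas": [
    [[1,0,0,-0.02,0],[1,0,0,-0.01,0],[1,0,0,-0.006,0]]
  ]
}}

```text
t: 31.8
eef_pos: [514.4, -2.4, 95.7]
tcp_rot: [3.139, 0.025, 2.923]
ft_force: [-0.2, -0.3, 1.2]
opening: 0.192
```

```bash
python3 st.py
```

```text
31.8 tcp [514.38  -2.4   95.67] loc [ -1.09 -12.5   95.67] tipL [  0.94 -12.28  12.7 ] flatgap0 67.28 lean [0.0246 0.0026] yaw 2.9225 F [-0.14 -0.3   1.21] M [-0.295  0.015 -0.137] 0.192
```

Request:
{"name": "arm_command", "arguments": {
  "deltas": [
    [[1,0,0,-0.005,0]]
  ]
}}

```text
t: 31.88
eef_pos: [514.4, -2.4, 95.1]
tcp_rot: [3.139, 0.024, 2.923]
ft_force: [-1.0, -0.9, 0.8]
opening: 0.187
```

```bash
python3 st.py
```

```text
31.88 tcp [514.36  -2.38  95.06] loc [ -1.11 -12.49  95.06] tipL [  0.92 -12.27  12.09] flatgap0 67.27 lean [0.0245 0.0026] yaw 2.9225 F [-0.77 -1.1   0.83] M [-0.274  0.077 -0.177] 0.187
```

Request:
{"name": "arm_command", "arguments": {
  "deltas": [
    [[1,0,0,-0.005,0]]
  ]
}}

```text
t: 31.97
eef_pos: [514.5, -2.4, 94.8]
tcp_rot: [3.139, 0.025, 2.923]
ft_force: [-1.4, -1.1, 13.7]
opening: 0.186
```

```bash
python3 st.py
```

```text
31.97 tcp [514.51  -2.42  94.85] loc [ -0.95 -12.49  94.85] tipL [  1.11 -12.27  11.88] flatgap0 67.27 lean [0.0248 0.0026] yaw 2.9226 F [-1.12 -1.37 13.74] M [-0.4    0.648 -0.142] 0.186
```

Request:
{"name": "arm_command", "arguments": {
  "deltas": [
    [[1,0,0,0.01,0],[1,0,0,0.02,0],[1,0,0,0.025,0]]
  ]
}}

```text
t: 32.22
eef_pos: [514.0, -2.3, 99.8]
tcp_rot: [3.139, 0.023, 2.922]
ft_force: [-0.3, -0.1, -3.7]
opening: 0.188
```

```bash
python3 st.py
```

```text
32.22 tcp [513.96  -2.33  99.84] loc [ -1.51 -12.52  99.84] tipL [  0.41 -12.31  16.86] flatgap0 67.31 lean [0.0231 0.0026] yaw 2.9224 F [-0.29 -0.2  -3.68] M [-0.12  -0.042 -0.123] 0.188
```

Request:
{"name": "arm_command", "arguments": {
  "deltas": [
    [[1,0,0,0.025,0],[1,0,0,0.025,0],[1,0,0,0.03,0],[1,0,0,0.03,0]]
  ]
}}

```text
t: 32.55
eef_pos: [513.6, -2.3, 111.6]
tcp_rot: [3.139, 0.022, 2.923]
ft_force: [0.3, -0.5, -0.6]
opening: 0.186
```

```bash
python3 st.py
```

```text
32.55 tcp [513.56  -2.27 111.57] loc [ -1.91 -12.55 111.57] tipL [ -0.1  -12.35  28.59] flatgap0 67.35 lean [0.0219 0.0024] yaw 2.9227 F [ 0.41 -0.37 -0.65] M [-0.204  0.042 -0.011] 0.186
```

Request:
{"name": "arm_command", "arguments": {
  "deltas": [
    [[1,0,0,0.03,0],[1,0,-0.001,0.03,0],[1,0,-0.002,0.04,0],[1,0,-0.003,0.05,0]]
  ]
}}

```text
t: 32.88
eef_pos: [513.6, -2.8, 128.4]
tcp_rot: [3.139, 0.022, 2.923]
ft_force: [-0.2, 0.5, -1.8]
opening: 0.186
```

```bash
python3 st.py
```

```text
32.88 tcp [513.63  -2.76 128.39] loc [ -1.74 -13.01 128.39] tipL [  0.12 -12.8   45.41] flatgap0 67.8 lean [0.0224 0.0026] yaw 2.923 F [-0.33  0.45 -1.76] M [-0.03   0.074 -0.027] 0.186
```

Request:
{"name": "arm_command", "arguments": {
  "deltas": [
    [[1,0,-0.002,0.08,0],[1,0,0,0.15,0],[1,0,0,0.2,0],[1,0.05,0,0.15,0],[1,0.15,0,0.08,0],[1,0.25,0,0.02,0],[1,0.25,0,0,0],[1,0.15,0,0,0],[1,0.05,0,0,0],[1,0,0,0,0],[1,0,0,0,0]]
  ]
}}

```text
t: 33.8
eef_pos: [605.6, -2.7, 208.6]
tcp_rot: [3.138, 0.027, 2.923]
ft_force: [-0.1, -0.5, -1.0]
opening: 0.188
```

```bash
python3 st.py; python3 look.py w8;  python3 - <<'E'
from h import *
c=pickle.load(open("w8.pkl","rb"))
crop(c["frame"],150,60,240,150,3.3,"pics/w8c.png")
E
```

```text
33.8 tcp [605.62  -2.66 208.62] loc [ 88.01   7.16 208.62] tipL [ 90.24   7.45 125.65] flatgap0 47.55 lean [0.0268 0.0035] yaw 2.923 F [ 0.03 -0.48 -1.  ] M [ 0.026 -0.003 -0.007] 0.188
33.8 [605.61909751  -2.66041852 208.61951628] [3.13809123 0.02684247 2.92300441] [-0.07682668 -0.47865311 -0.99751859] 0.1879834065327605
```

View pics/w8.png

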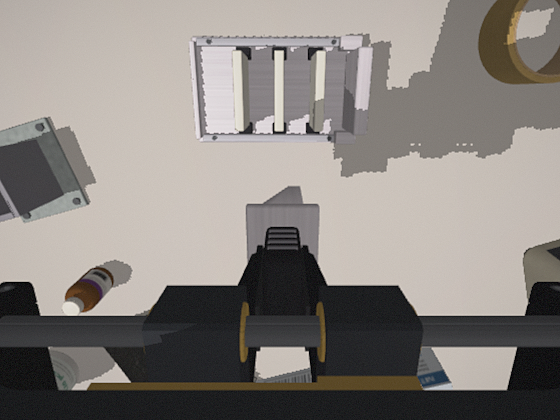

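View pics/w8c.png

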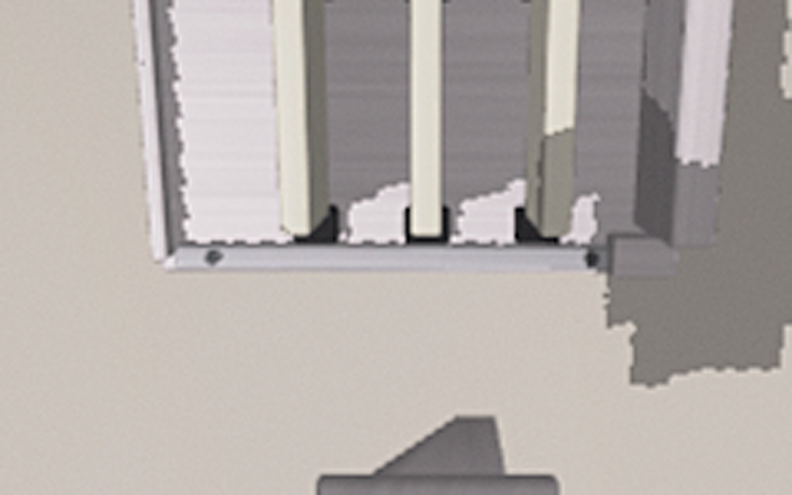

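Run:
```python
from h import *
c=pickle.load(open("w8.pkl","rb")); R,t=wristRt(c,c["pos"],c["rpy"])
f=c["frame"]; crop(f,190,40,190,60,4.2,"pics/w8d.png")
crop(f,190,95,190,50,4.2,"pics/w8e.png")
```

```text
(no output)
```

View pics/w8d.png

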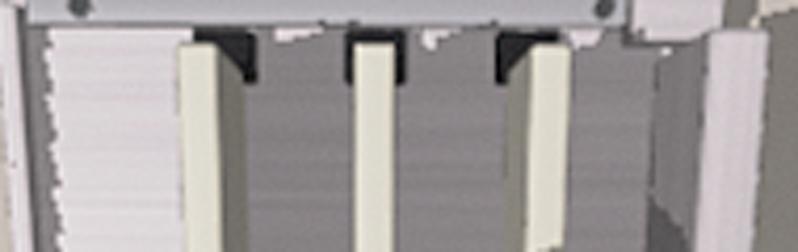

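View pics/w8e.png

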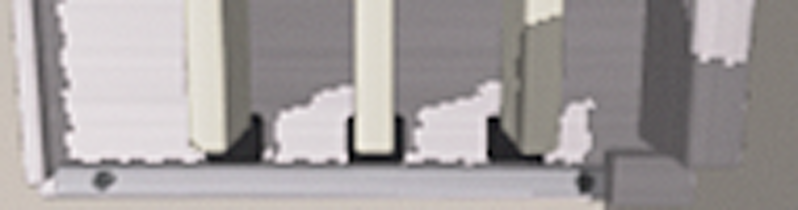

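Run:
```python
from h import *
c=pickle.load(open("w3.pkl","rb"))
crop(c["frame"],235,125,100,85,7,"pics/w3c.png")
R,t=wristRt(c,c["pos"],c["rpy"])
# predicted base/rim outline for stand at (542.8,-265.2),0.057
a=.057
for z,hx,hy in ((74,32,21),(74,26,15)):
    P=[(542.8+np.cos(a)*sx*hx-np.sin(a)*sy*hy,-265.2+np.sin(a)*sx*hx+np.cos(a)*sy*hy,z) for sx in(-1,1) for sy in (-1,1)]
    print(((proj(c,np.array(P),R,t)-[235,125]+.5)*7).round(0).tolist())
```

```text
[[174.0, 275.0], [514.0, 276.0], [182.0, 757.0], [501.0, 759.0]]
[[223.0, 323.0], [465.0, 324.0], [227.0, 715.0], [456.0, 716.0]]
```

View pics/w3c.png

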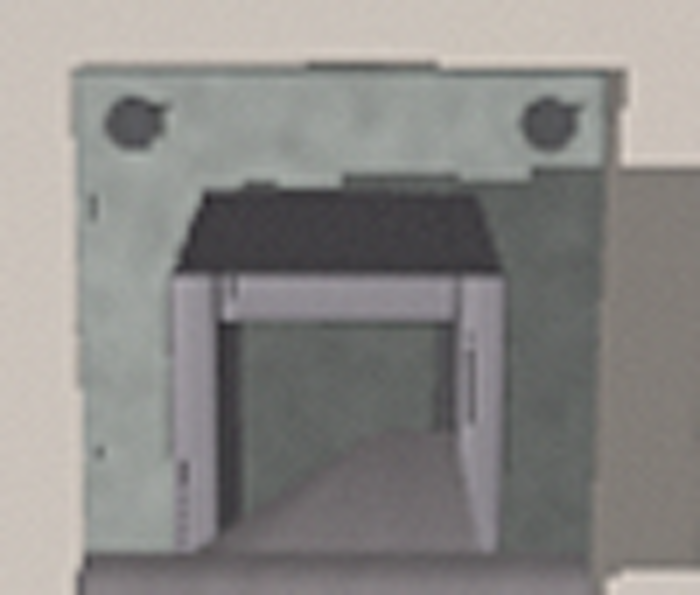

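Request:
{"name": "arm_command", "arguments": {
  "deltas": [
    [[1,-0.03,-0.1,0,0.03],[1,-0.06,-0.2,0,0.05],[1,-0.08,-0.3,0,0.05],[1,-0.08,-0.35,0,0.05],[1,-0.08,-0.35,0,0.05],[1,-0.08,-0.35,0,0.05],[1,-0.08,-0.3,0,0.04],[1,-0.06,-0.25,0,0.01],[1,-0.03,-0.12,0,0],[1,0,-0.04,0,0],[1,0,0,0,0],[1,0,0,0,0]]
  ]
}}

```text
t: 34.85
eef_pos: [532.7, -244.1, 210.3]
tcp_rot: [3.136, 0.022, -3.086]
ft_force: [-0.6, 0.6, -0.6]
opening: 0.188
```

```bash
cat > ss.py <<'E'
from cell import env
import numpy as np
from scipy.spatial.transform import Rotation as Ro
s=env.state(); X,Y,A=542.8,-266.0,.059
p=s["eef_pos"]; R=Ro.from_euler('xyz',s["tcp_rot"]).as_matrix(); tip=p+R[:,2]*83
c,sn=np.cos(A),np.sin(A)
L=lambda v:np.array([c*v[0]+sn*v[1],-sn*v[0]+c*v[1],v[2]])
O=np.array([X,Y,0])
print(round(s["t"],2),"tcp",p.round(2),"loc",L(p-O).round(2),"tipL",L(tip-O).round(2),"lean",L(R[:,2])[:2].round(4),"yawerr",round((s["tcp_rot"][2]%6.28319)-3.14159-A,4),"F",L(s["ft_force"]).round(2),"M",L(s["moment"]).round(3),round(s["opening"],3))
E
python3 ss.py
```

```text
34.85 tcp [ 532.66 -244.08  210.34] loc [ -8.83  22.48 210.34] tipL [ -7.    22.92 127.36] lean [0.0221 0.0053] yawerr -0.003 F [-0.53  0.59 -0.59] M [0.061 0.048 0.026] 0.188
```

Request:
{"name": "arm_command", "arguments": {
  "deltas": [
    [[1,0.05,-0.1,0,0.002],[1,0.04,-0.09,0,0.002],[1,0.01,-0.02,-0.02,0],[1,0,0,-0.05,0],[1,0,0,-0.08,0],[1,0,0,-0.06,0],[1,0,0,-0.03,0],[1,0,0,0,0],[1,0,0,0,0]]
  ]
}}

```text
t: 35.6
eef_pos: [544.6, -262.4, 182.6]
tcp_rot: [3.134, 0.02, -3.077]
ft_force: [-0.0, -0.2, -1.9]
opening: 0.188
```

```bash
python3 ss.py; python3 look.py w9
python3 - <<'E'
from cell import env
from h import *
c=env.read_camera("scene"); crop(c["frame"],300,160,110,100,6,"pics/s9.png")
c=pickle.load(open("w9.pkl","rb"))
crop(c["frame"],225,110,120,120,5,"pics/w9c.png")
E
```

```text
35.6 tcp [ 544.56 -262.37  182.63] loc [  1.97   3.52 182.63] tipL [ 3.66  4.13 99.65] lean [0.0203 0.0074] yawerr 0.0056 F [-0.02 -0.2  -1.9 ] M [ 0.044  0.034 -0.029] 0.188
35.6 [ 544.56210162 -262.37429671  182.63460464] [ 3.13433264  0.02036706 -3.07700714] [-0.01212685 -0.19917998 -1.89557651] 0.1884912032065831
```

View pics/s9.png

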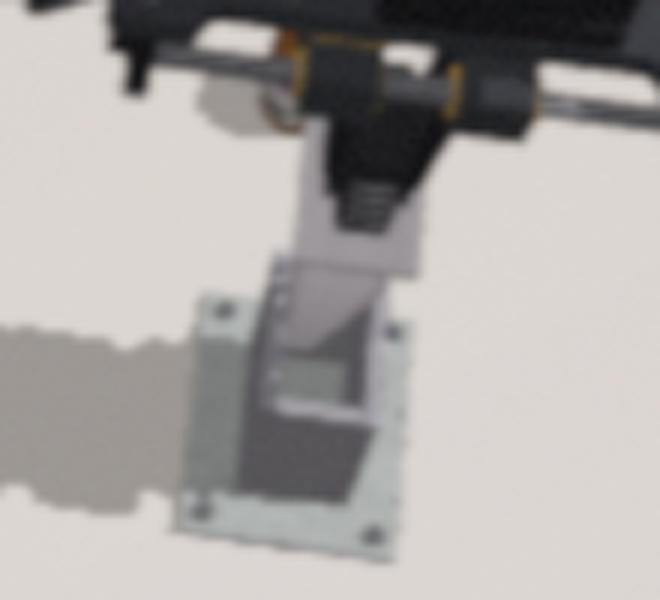

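View pics/w9c.png

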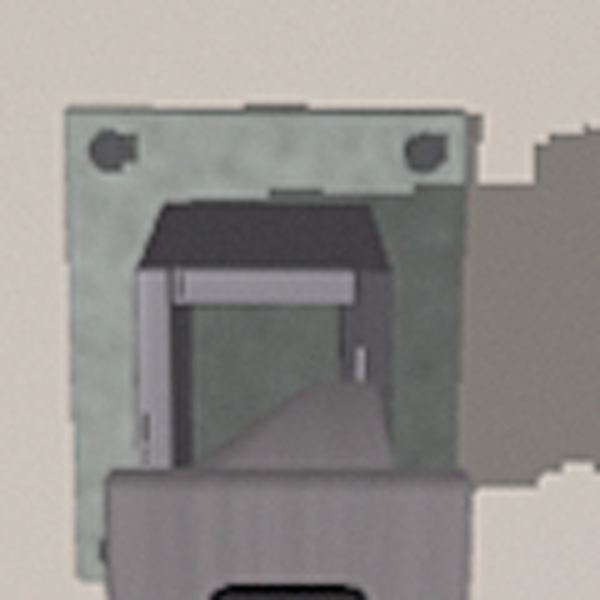

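Request:
{"name": "arm_command", "arguments": {
  "deltas": [
    [[1,-0.026,-0.04,0,-0.006],[1,0,0,0,0],[1,0,0,0,0],[1,0,0,0,0]]
  ]
}}

```text
t: 36.03
eef_pos: [542.0, -267.2, 184.0]
tcp_rot: [3.136, 0.022, -3.082]
ft_force: [-0.5, 0.2, -1.8]
opening: 0.186
```

```bash
python3 ss.py; python3 look.py w10
python3 - <<'E'
from h import *
c=pickle.load(open("w10.pkl","rb"))
crop(c["frame"],225,110,120,120,5,"pics/w10c.png")
E
```

```text
36.03 tcp [ 541.98 -267.21  184.01] loc [ -0.89  -1.16 184.01] tipL [  0.95  -0.68 101.03] lean [0.0222 0.0058] yawerr 0.0002 F [-0.46  0.26 -1.78] M [ 0.001  0.001 -0.006] 0.186
36.0333 [ 541.98168536 -267.21330382  184.01314704] [ 3.13575638  0.02217813 -3.08237205] [-0.47261487  0.23314427 -1.78410203] 0.18612388121095544
```

View pics/w10c.png

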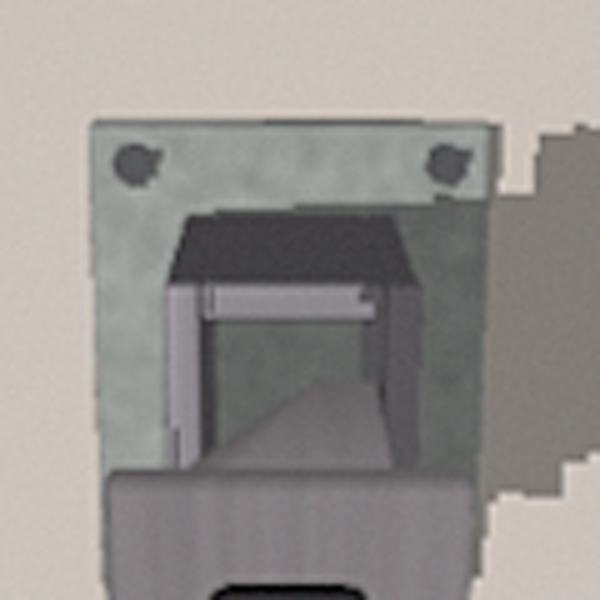

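Request:
{"name": "arm_command", "arguments": {
  "deltas": [
    [[1,0,0.007,-0.03,0],[1,0,0,-0.05,0],[1,0,0,-0.06,0],[1,0,0,-0.05,0],[1,0,0,-0.04,0],[1,0,0,-0.03,0]]
  ]
}}

```text
t: 36.58
eef_pos: [542.0, -266.3, 155.8]
tcp_rot: [3.136, 0.023, -3.082]
ft_force: [-0.8, -0.2, -0.3]
opening: 0.184
```

```bash
python3 ss.py
```

```text
36.58 tcp [ 542.04 -266.26  155.78] loc [ -0.77  -0.21 155.78] tipL [ 1.12  0.24 72.81] lean [0.0228 0.0055] yawerr 0.0004 F [-0.84 -0.15 -0.29] M [ 0.042 -0.016 -0.022] 0.184
```

Well centred; continue down.

Request:
{"name": "arm_command", "arguments": {
  "deltas": [
    [[1,0,0,-0.04,0],[1,0,0,-0.04,0],[1,0,0,-0.04,0],[1,0,0,-0.04,0]]
  ]
}}

```text
t: 36.92
eef_pos: [542.0, -266.2, 137.7]
tcp_rot: [3.136, 0.022, -3.082]
ft_force: [0.5, 0.9, -1.1]
opening: 0.189
```

```bash
python3 ss.py
```

```text
36.92 tcp [ 542.03 -266.22  137.72] loc [ -0.78  -0.17 137.72] tipL [ 1.07  0.31 54.74] lean [0.0223 0.0059] yawerr 0.0004 F [ 0.51  0.9  -1.14] M [-0.013  0.049 -0.022] 0.189
```

Request:
{"name": "arm_command", "arguments": {
  "deltas": [
    [[1,0,0,-0.04,0],[1,0,0,-0.04,0],[1,0,0,-0.04,0],[1,0,0,-0.04,0]]
  ]
}}

```text
t: 37.25
eef_pos: [542.1, -266.3, 120.0]
tcp_rot: [3.136, 0.023, -3.082]
ft_force: [0.6, 0.3, -2.0]
opening: 0.187
```

```bash
python3 ss.py
```

```text
37.25 tcp [ 542.1  -266.29  120.02] loc [ -0.71  -0.25 120.02] tipL [ 1.16  0.22 37.04] lean [0.0225 0.0057] yawerr 0.0004 F [ 0.65  0.28 -1.95] M [ 0.048 -0.031 -0.06 ] 0.187
```

Request:
{"name": "arm_command", "arguments": {
  "deltas": [
    [[1,0,0,-0.04,0],[1,0,0,-0.04,0],[1,0,0,-0.04,0],[1,0,0,-0.04,0]]
  ]
}}

```text
t: 37.58
eef_pos: [542.1, -266.3, 102.3]
tcp_rot: [3.136, 0.023, -3.082]
ft_force: [0.1, -0.0, -1.4]
opening: 0.188
```

```bash
python3 ss.py
```

```text
37.58 tcp [ 542.13 -266.31  102.28] loc [ -0.68  -0.28 102.28] tipL [ 1.19  0.19 19.3 ] lean [0.0226 0.0056] yawerr 0.0004 F [ 0.06 -0.02 -1.4 ] M [0.005 0.063 0.071] 0.188
```

Request:
{"name": "arm_command", "arguments": {
  "deltas": [
    [[1,0,0,-0.03,0],[1,0,0,-0.03,0]]
  ]
}}

```text
t: 37.75
eef_pos: [542.0, -266.3, 95.3]
tcp_rot: [3.136, 0.022, -3.082]
ft_force: [-0.2, 0.1, -1.6]
opening: 0.191
```

```bash
python3 ss.py
```

```text
37.75 tcp [ 542.04 -266.25   95.31] loc [-0.77 -0.21 95.31] tipL [ 1.08  0.28 12.33] lean [0.0223 0.0059] yawerr 0.0004 F [-0.22  0.11 -1.64] M [ 0.017  0.043 -0.024] 0.191
```

Request:
{"name": "arm_command", "arguments": {
  "deltas": [
    [[1,0,0,-0.025,0],[1,0,0,-0.015,0],[1,0,0,-0.008,0]]
  ]
}}

```text
t: 38.0
eef_pos: [541.9, -266.2, 89.4]
tcp_rot: [3.135, 0.022, -3.082]
ft_force: [-0.2, -0.7, -1.3]
opening: 0.189
```

```bash
python3 ss.py
```

```text
38.0 tcp [ 541.94 -266.19   89.44] loc [-0.87 -0.14 89.44] tipL [0.93 0.38 6.47] lean [0.0218 0.0062] yawerr 0.0004 F [-0.23 -0.71 -1.33] M [ 0.04   0.017 -0.065] 0.189
```

Request:
{"name": "arm_command", "arguments": {
  "deltas": [
    [[1,0,0,-0.008,0]]
  ]
}}

```text
t: 38.08
eef_pos: [542.0, -266.2, 88.6]
tcp_rot: [3.135, 0.022, -3.082]
ft_force: [-0.8, -0.3, -1.3]
opening: 0.187
```

```bash
python3 ss.py
```

```text
38.08 tcp [ 541.96 -266.2    88.59] loc [-0.85 -0.15 88.59] tipL [0.96 0.36 5.61] lean [0.0218 0.0062] yawerr 0.0004 F [-0.81 -0.22 -1.3 ] M [0.024 0.046 0.001] 0.187
```

Request:
{"name": "arm_command", "arguments": {
  "deltas": [
    [[1,0,0,-0.005,0]]
  ]
}}

```text
t: 38.17
eef_pos: [542.0, -266.2, 88.1]
tcp_rot: [3.135, 0.022, -3.082]
ft_force: [0.3, 1.6, 4.5]
opening: 0.188
```

```bash
python3 ss.py
```

```text
38.17 tcp [ 542.   -266.23   88.09] loc [-0.81 -0.18 88.09] tipL [1.01 0.33 5.11] lean [0.0219 0.0061] yawerr 0.0003 F [0.42 1.56 4.52] M [0.198 0.172 0.039] 0.188
```

Request:
{"name": "arm_command", "arguments": {
  "deltas": [
    [[1,0,0,-0.005,0]]
  ]
}}

```text
t: 38.25
eef_pos: [542.1, -266.2, 88.1]
tcp_rot: [3.136, 0.022, -3.082]
ft_force: [-2.2, 1.1, 8.6]
opening: 0.189
```

```bash
python3 ss.py
```

```text
38.25 tcp [ 542.06 -266.23   88.05] loc [-0.75 -0.19 88.05] tipL [1.08 0.3  5.08] lean [0.0221 0.0059] yawerr 0.0004 F [-2.14  1.27  8.62] M [ 0.334  0.669 -0.035] 0.189
```

Request:
{"name": "arm_command", "arguments": {
  "deltas": [
    [[0,0,0,0,0],[0,0,0,0,0],[0,0,0,0,0],[0,0,0,0,0],[0,0,0,0,0],[0,0,0,0,0],[0,0,0,0,0],[0,0,0,0,0]]
  ]
}}

```text
t: 38.92
eef_pos: [542.7, -266.6, 89.0]
tcp_rot: [3.137, 0.024, -3.082]
ft_force: [-0.3, 1.0, -0.3]
opening: 0.691
```

```bash
python3 ss.py
```

```text
38.92 tcp [ 542.68 -266.61   88.96] loc [-0.16 -0.6  88.96] tipL [ 1.84 -0.22  5.99] lean [0.0241 0.0046] yawerr 0.0005 F [-0.21  1.04 -0.33] M [-0.022  0.051 -0.004] 0.691
```

Request:
{"name": "arm_command", "arguments": {
  "deltas": [
    [[0,0,0,0.03,0],[0,0,0,0.06,0],[0,0,0,0.1,0],[0,0,0,0.2,0],[0,0,0,0.3,0],[0,0,0,0.3,0],[0,0.1,0.1,0.2,0],[0,0.15,0.3,0,-0.05],[0,0.1,0.3,0,-0.05],[0,0,0.3,0,-0.05]]
  ]
}}

```text
t: 39.75
eef_pos: [577.7, -168.4, 221.6]
tcp_rot: [3.139, 0.029, 3.073]
ft_force: [0.7, -0.4, 0.1]
opening: 0.998
```

```bash
python3 ss.py; python3 look.py w11
```

```text
39.75 tcp [ 577.68 -168.36  221.61] loc [ 40.58  95.41 221.61] tipL [ 43.02  95.33 138.65] lean [ 0.0294 -0.001 ] yawerr -0.128 F [ 0.68 -0.41  0.09] M [ 0.065  0.033 -0.029] 0.998
39.75 [ 577.68346153 -168.36145956  221.61266034] [3.13883568 0.02927055 3.07261875] [ 0.70112245 -0.36853276  0.08723219] 0.9975963767803715
```

View pics/w11.png

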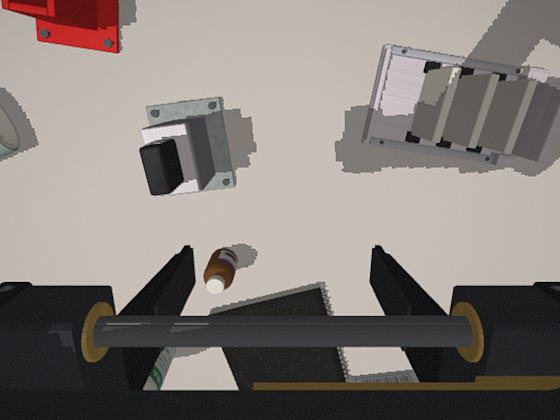

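Request:
{"name": "arm_command", "arguments": {
  "deltas": [
    [[0,0,0.3,-0.05,-0.05],[0,0,0.35,-0.1,-0.05],[0,0,0.3,-0.1,-0.03],[0,0,0.2,-0.1,0],[0,0,0.1,-0.1,0],[0,0,0.05,-0.08,0],[0,0,0,-0.03,0],[0,0,0,0,0],[0,0,0,0,0]]
  ]
}}

```text
t: 40.55
eef_pos: [576.9, -28.1, 170.7]
tcp_rot: [3.139, 0.037, 2.968]
ft_force: [0.4, -0.1, 0.1]
opening: 0.999
```

```bash
python3 st.py; python3 look.py w12
python3 - <<'E'
from h import *
c=pickle.load(open("w12.pkl","rb"))
crop(c["frame"],170,60,240,142,3.3,"pics/w12c.png")
E
```

```text
40.55 tcp [576.92 -28.12 170.7 ] loc [ 65.55 -23.95 170.7 ] tipL [ 68.57 -23.59  87.76] flatgap0 78.59 lean [0.0364 0.0044] yaw 2.9685 F [ 0.45 -0.01  0.06] M [0.027 0.036 0.071] 0.999
40.55 [576.91687311 -28.12355991 170.69961314] [3.13891219 0.03655807 2.96847735] [ 0.43288131 -0.11149507  0.06223747] 0.9991565312809824
```

View pics/w12c.png

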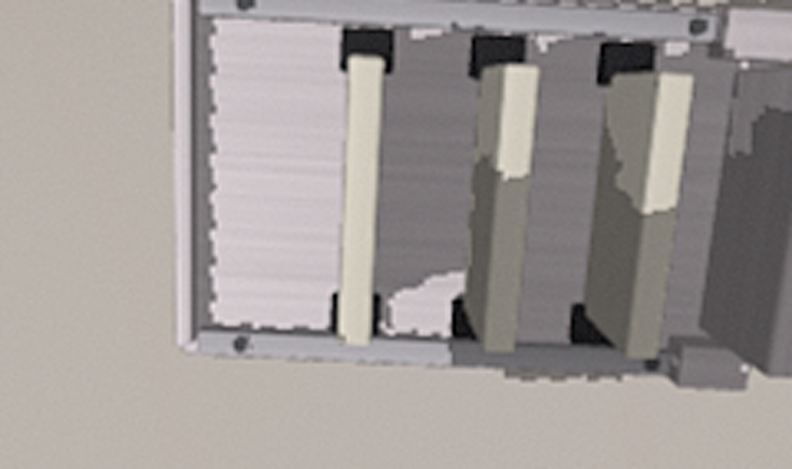

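Run:
```python
from h import *
c=pickle.load(open("w12.pkl","rb"))
crop(c["frame"],260,65,180,120,4.4,"pics/w12d.png")
```

```text
(no output)
```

View pics/w12d.png

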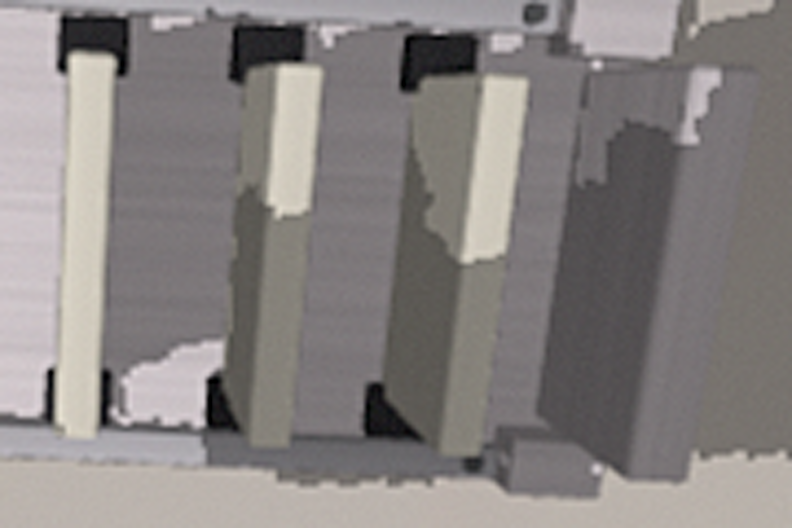

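```bash
sed -e 's/w1.pkl/w12.pkl/; s#170+(u+.5)/3.3-.5,60+(v+.5)/3.3-.5#260+(u+.5)/4.4-.5,65+(v+.5)/4.4-.5#' -e 's/^obs=.*/obs={3:[(69,53),(115,55),(57,430),(97,435)],2:[(275,64),(323,66),(249,444),(290,446)],1:[(482,75),(529,77),(440,453),(481,455)],0:[(693,70),(757,70),(630,478),(687,480)]}/' fit.py > fit2.py; python3 fit2.py
python3 - <<'E'
from cell import env
from h import *
c=env.read_camera("top"); crop(c["frame"],0,0,560,420,1.3,"pics/tend.png")
c=env.read_camera("scene"); crop(c["frame"],0,0,560,420,1.3,"pics/send.png")
E
```

```text
[ 5.18335e+02  9.69100e+00 -2.19000e-01  3.82720e+01  4.38200e+00
 -2.95250e+01] 1.9670254123366533 [[-0.2, -0.6], [0.5, -0.5], [-0.8, 2.0], [0.4, 1.3], [0.3, -0.7], [0.5, -0.6], [-0.9, 0.8], [0.1, 0.8], [0.2, -0.8], [0.6, -0.7], [-0.9, 0.7], [-0.0, 0.7], [-0.4, -1.8], [1.6, -1.0], [-1.7, 0.7], [0.5, 1.0]]
[0.1891 0.3294 0.0032 0.4744 0.4737 0.4727]
```

View pics/send.png

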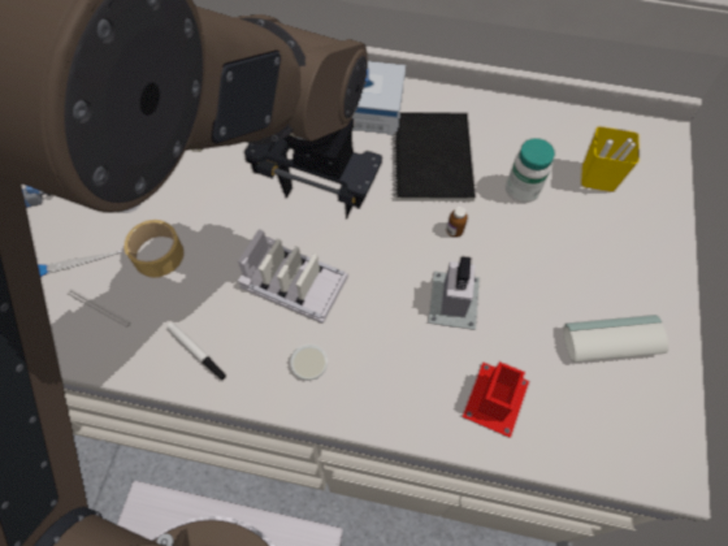

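Run:
```python
from cell import env
print(env.job_done())
```

```text
the job is handed in; nothing more can be done
None
```

I set all three slots with the gauge in order, starting at the fixed stop, put the gauge back in its grey stand and handed the job in at about 41 s. The robot was clear of everything.

**What I did:** In each slot I dipped the tip about 7 mm and laid the flat face on at roughly 2 N for at least 0.5 s. I then kept it bearing and pushed down to the base; the tip ended at an estimated 12 mm height in all three slots.

**Final slot check:** A camera fit puts the plates at +38.3, +4.4 and −29.5 mm. The spacing is 33.9 mm both times against 34, and the fit is good to about ±0.5 mm.

**Gauge and bench:** The collar is on the stand's rim, and the last pictures show the gauge upright. The other things on the bench were not touched.

**What was less clean:**
- The first touch on the stop briefly reached about 4 to 6 N before I eased it to about 2 N.
- Reaching the base peaked at about 25 N net in slot 1, 22 N in slot 2 and 14 N in slot 3. The slot 1 reading was 24.9 N, so it was right at the "never press hard" limit.
- The tool leaned up to about 2° along the plates' length while pushing in slots 1 and 2. Across the slot it stayed within 0.5°.
- Touch positions gave 33.75 to 33.9 mm between bearing faces, slightly under the nominal 34 mm. That is within the camera fit's uncertainty.

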